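Fetch the rear bottle from a lipped bottle rack and restock the rack

TASK

The green-capped bottle at the back of the steel bottle rack is needed warm: take out the two bottles in front of it and stand both in the white tray, then draw out the green one and seat it upright in the well of the warmer. Afterwards slide the other two back into the rack as far as they go, yellow first and then red, so that red, the next to be used, stands nearest the mouth. The rack's lips hold the bottles down, so they pass only through its mouth; keep them upright, and do not disturb the timer, the tape roll and the orange carton.

Things in the scene. Friction and masses are not known exactly. Their poses are not given: they have to be found in the camera images.
- red_bottle: White round plastic bottle with a red cap, 50 mm diameter, 93 mm high, 0.12 kg. Origin: centre of its underside, z up. Body straight to 54 mm, flat shoulder to 60.5 mm, cap 28 mm diameter from 69 to 93 mm (does not turn): grip the cap. In the rack at the start, first or second from the mouth.
- yellow_bottle: White round plastic bottle with a yellow cap, 50 mm diameter, 93 mm high, 0.12 kg. Origin: centre of its underside, z up. Body straight to 54 mm, flat shoulder to 60.5 mm, cap 28 mm diameter from 69 to 93 mm (does not turn): grip the cap. In the rack at the start, first or second from the mouth.
- green_bottle: White round plastic bottle with a green cap, 50 mm diameter, 93 mm high, 0.12 kg. Origin: centre of its underside, z up. Body straight to 54 mm, flat shoulder to 60.5 mm, cap 28 mm diameter from 69 to 93 mm (does not turn): grip the cap. At the start the farthest back in the rack.
- rack: Steel bottle rack, fixed, 226x78x71 mm. Origin: centre of its underside; x along the lane, mouth at -x, z up. Bottles stand on its base (z = 4 mm) at x = -23, 28, 79 (stop face x = 105), y = 0. Lane 58 wide. From x = -51 back, lips (z = 68 to 71) leave a slot 38 wide for the caps. Before that an open apron, guides flared: lift or set down at x = -82 to -90. Fingers close along y, above the lips.
- tray: White shallow tray, fixed, 270 mm (its x) by 174 mm (its y), walls 30 mm high and 4 mm thick, floor 2 mm above the origin. Origin: centre of its underside, z up. The tape roll lies in its +x part; from x = -115 to +45 mm it is free.
- warmer: Block warmer, fixed: white housing, bare aluminium block with one round well. Origin: on the well's axis at worktop level, z up. Well 60 mm diameter with a 3 mm chamfer, rim 66 mm and floor 28 mm above the origin, so a seated bottle's underside is at 28 mm. The housing reaches 63 mm from the axis in +x and +-y, and 87 mm in -x (display and keys).
- timer: Light blue electronic timer on its stand, 49 x 73 x 52 mm, loose, on the warmer's +x side (behind it). Origin: centre of its underside. Leave it alone.
- tape_roll: Roll of white label tape lying flat, 60 mm diameter, 19 mm high, loose, in the tray's +x part. Origin: centre of its underside. Leave it alone.
- carton: Small orange carton, 76 x 42 x 53 mm, loose, close beside the warmer (its -y side). Origin: centre of its underside. Leave it alone.

How it is judged:
By the outcome, as a careful person would: the job done as asked, in the order asked, and still so for the second after the job is handed in, with the robot touching nothing.
It also fails if it takes over 115 s, if anything falls off the work surface, if the arm or the gripper's body presses on something with over 40 N, if the wrist force passes 120 N, or if a joint passes its speed limit or range.

ROBOT

A 6-joint arm with a two-finger parallel gripper is mounted at the origin on a cart in front of the work surface, level with it; the furniture and walls round the work are solid. World frame = base frame: x ahead of the robot, y to its left, z up, the work surface at z = 0. Lengths are in m, angles in rad, forces in N, time in s.
With the tool pointing down it reaches from about 0.35 to 0.85 m from the base axis. Payload 8.1 kg.
Tool frame: the origin (TCP) lies on the mounting face of the last link; the fingertips stand 186 mm ahead of it and the grasp point (between the pads) lies 167 mm ahead of it; y points along the fingers, x is the direction in which the jaws open and shut, and the axes are right-handed (so a half turn about y gives the same grasp; the last joint's range is limited). The gripper opens to 93 mm and grips with 3 to 60 N. Pads are 15 mm wide; open, the fingers measure 128 mm over their backs; the gripper's body (75 mm by 188 mm) begins 65 mm behind the grasp point.
Start: joints at [1.203, 0.13, 1.488, -0, 1.523, -0.085], TCP at [0.167, 0.576, 0.405] pointing down, gripper open.
Joint ranges: [-2.96, 2.96], [-0.89, 2.26], [0.02, 2.5], [-1.34, 4.48], [0, 2.73], [-2.66, 2.66]. Speed limits (rad/s): [2.39, 2.39, 2.79, 3.14, 3.14, 3.14].

INTERFACE

Orientations are given as a rotation vector (axis times angle).
In Python, from plant import robot, imaging gives the robot as it stands.
- The arm moves only by the shell command python3 -m inch 'ROWS' [OPENING] [FORCE]. ROWS is JSON, a list of rows, each an object of numbers: "x", "y", "z": the shift along the tool's x, y, z in mm; "twist": the turn about the tool's y in rad. In form: [{"x": .., "y": .., "z": .., "twist": ..}, ...]. A call has 1 to 12 rows; each row shifts and turns the commanded pose from where the row before left it, along the tool's axes as they then stand; what a row does not reach is not made up. A row lasts 1/10 s, in which the tool goes at most 50 mm and 8.59 degrees, less where a joint would pass 70% of its speed; a pose out of reach is approached as far as the arm can. A call with a gripper value outside its range is refused whole. OPENING is the gripper command: -1 is shut, 1 is fully open, values between are in proportion, set as the call begins (- or left out, the last holds). The fingers move at their own pace and stop on an object; FORCE is the grip in N (left out, the last holds). Time passes only in rows, so rows that do not move let the fingers close. It gives the time, the measured TCP pose, the force and the opening at its end, in the units of the state.
- robot.read_state(): the state, without advancing time (a new reading comes with each control period).
- imaging.read_camera(name): name is "scene" or "side" or "wrist"; returns a dict with "color" (480x640x3 uint8, red, green, blue), "depth" (480x640 float32, m along the optical axis (not along the pixel's ray), 0 where there is no reading), "fx", "fy", "cx", "cy" (pixels), "rvec" (rotation vector, rad) and "tvec" (3), from world to camera coordinates, as OpenCV has them; the wrist camera has in their place "tool_from_camera" (4x4, takes a point from camera to tool coordinates, whose origin is the TCP and whose axes are the tool frame's). Camera axes: x right, y down, z forward; pixel columns grow to the right and rows downward; lengths in m; the calibration is good to about 2 mm. The wrist camera is an equidistant fisheye: a pixel r from the principal point sees the ray r / f radians off the axis. A picture is of the moment at which its call begins: read the wrist's pose just before it.
- robot.close_job(): hands the job in, once; it reports no verdict.
The state is a dict: "t": time; "q": joint angles; "dq": joint speeds; "joint_torque": joint torques, N m; "tool_pos": TCP position; "orientation": TCP orientation; "force": force on the tool from outside, world axes, zero at the start; "wrist_torque": the same for the moment, N m; "opening": finger opening in m.
Only numpy, scipy, OpenCV 4.12 (cv2) and the standard library are available. Lean on these libraries where they do the work, as an engineer would, in place of code of your own. Each camera call takes 0.05 s, during which the arm holds its last target.

## Working session

There is one attempt and no reset: what is moved stays moved. The work goes in short steps, Python scripts to look and compute and a shell command to move; the robot and the scene stay as the last step left them, time stands still between calls to the robot, and variables do not carry over. Pictures are saved under pics/ and viewed, and the job is handed in when it is done.

```bash
ls; mkdir -p pics; python3 - <<'E'
from plant import robot, imaging
import cv2
s=robot.read_state(); print({k:(v if not hasattr(v,'round') else v) for k,v in s.items()})
for n in ("scene","side","wrist"):
    c=imaging.read_camera(n); cv2.imwrite(f"pics/{n}0.png",c["color"][:,:,::-1])
    print(n,c["fx"],c["fy"],c["cx"],c["cy"],c.get("rvec"),c.get("tvec"),c.get("tool_from_camera"))
    import numpy as np; np.savez(f"{n}0.npz",**c)
E
```

```text
pics
{'t': 0.0, 'q': array([ 1.20261954e+00,  1.31142462e-01,  1.48927924e+00, -7.31655726e-06,
        1.52299033e+00, -8.53831198e-02]), 'dq': array([ 0.00047669,  0.00013288,  0.00026247,  0.00303547,  0.00044664,
       -0.00118144]), 'joint_torque': array([-1.10696772e-03, -5.59875441e+01, -4.91728914e+01,  7.66137103e-02,
        3.68042488e-02, -1.51481304e-04]), 'tool_pos': array([0.16731082, 0.57596127, 0.40369833]), 'orientation': array([-1.3308038 , -0.99725814,  0.99981758]), 'force': array([ 0.16144137,  0.01211325, -0.71317   ]), 'wrist_torque': array([-0.01709346, -0.06184064, -0.01693053]), 'opening': 0.09273519111160751}
scene 500.4575799226671 500.4575799226671 320.46104618235387 244.0605919950073 [ 2.20377808 -0.65124982  0.30627383] [-0.4927802   0.20818829  1.14330646] None
side 505.0079023322125 505.0079023322125 316.4940059555774 256.2613165291875 [ 0.1599045  -2.67293268  1.53827138] [0.53551009 0.10412872 1.11231285] None
wrist 371.64829954431775 371.64829954431775 321.56499124855867 240.2117379631055 None None [[ 9.99999523e-01 -8.68640478e-04  4.45632073e-04 -1.57442991e-04]
 [-6.70392783e-04 -2.79142546e-01  9.60249441e-01  2.04049111e-02]
 [-7.09716662e-04 -9.60249282e-01 -2.79142995e-01  7.69241552e-02]
 [ 0.00000000e+00  0.00000000e+00  0.00000000e+00  1.00000000e+00]]
```

View pics/scene0.png

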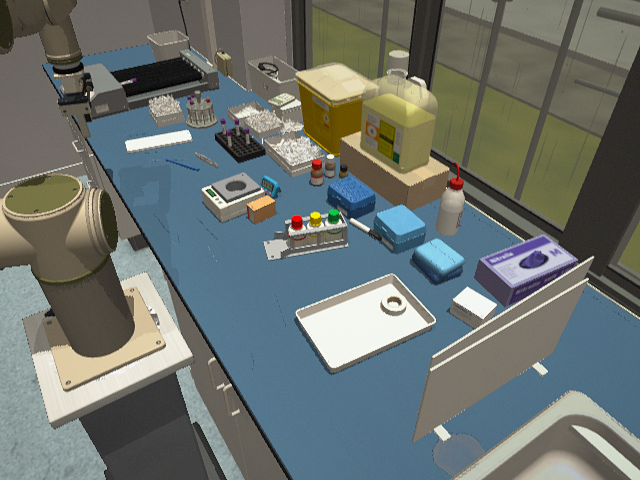

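View pics/side0.png

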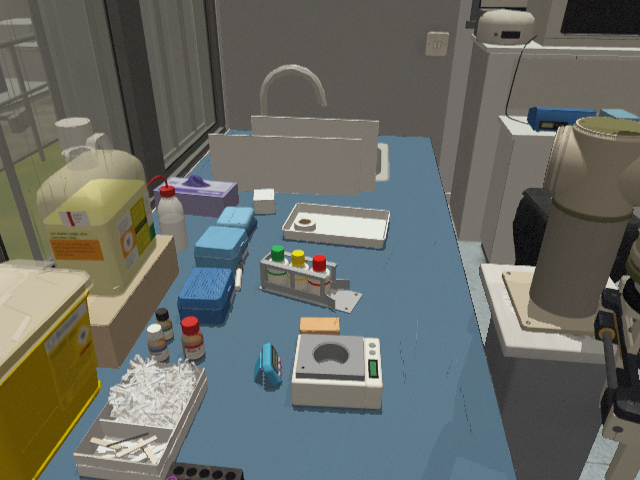

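View pics/wrist0.png

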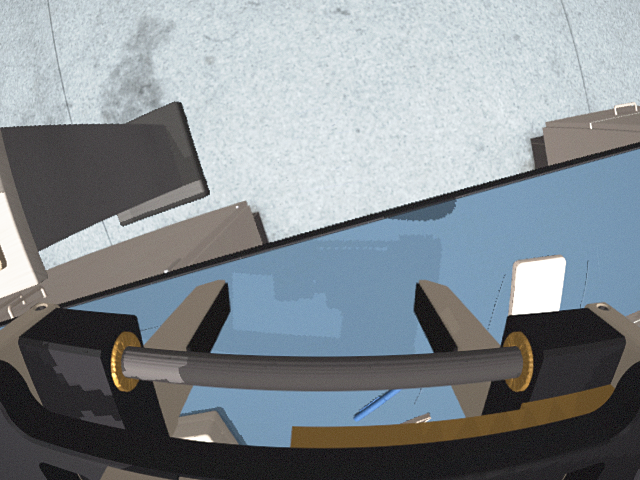

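```bash
python3 - <<'E'
import numpy as np
from scipy.spatial.transform import Rotation as R
np.set_printoptions(precision=3,suppress=True)
print(R.from_rotvec([-1.3308038 , -0.99725814,  0.99981758]).as_matrix())
E
```

```text
[[ 0.279 -0.001 -0.96 ]
 [ 0.96  -0.002  0.279]
 [-0.002 -1.     0.   ]]
```

The scene view shows red (297,221), yellow (316,217) and green (334,214) in the rack, with the apron at the left (275,245). The tray is at (365,320), the warmer at (233,197), the timer at (271,186) and the carton at (261,208). Next I measure their positions.

```bash
cat > h.py <<'E'
import numpy as np, cv2
from scipy.spatial.transform import Rotation as R
np.set_printoptions(precision=4,suppress=True)
def world(c):
    d=c["depth"]; v,u=np.mgrid[0:480,0:640]
    P=np.stack([(u-c["cx"])/c["fx"]*d,(v-c["cy"])/c["fy"]*d,d],-1)
    Rm=R.from_rotvec(c["rvec"]).as_matrix(); W=(P-c["tvec"])@Rm
    W[d==0]=np.nan; return W
def colmask(c,name):
    hsv=cv2.cvtColor(c["color"],cv2.COLOR_RGB2HSV).astype(int); h,s,v=hsv[...,0],hsv[...,1],hsv[...,2]
    hh={'red':(h<6)|(h>174),'yellow':(h>22)&(h<32),'green':(h>50)&(h<75)}[name]
    return hh&(s>140)&(v>60)
def caps(c,zlo=0.07,zhi=0.2):
    W=world(c); out={}
    for n in ('red','yellow','green'):
        m=colmask(c,n)&(W[...,2]>zlo)&(W[...,2]<zhi)&(W[...,0]<.85)&(abs(W[...,1])<.6)&(W[...,0]>.3)
        k,l,st,_=cv2.connectedComponentsWithStats(m.astype(np.uint8))
        if k<2: continue
        i=1+np.argmax(st[1:,4]); p=W[l==i]; zt=np.percentile(p[:,2],95)
        t=p[p[:,2]>zt-0.004]
        # circle-ish: mid extents of top face
        cen=(np.percentile(t[:,:2],2,axis=0)+np.percentile(t[:,:2],98,axis=0))/2
        (cx,cy),r=cv2.minEnclosingCircle(t[:,:2].astype(np.float32))
        out[n]=(cen,t[:,:2].mean(0),(cx,cy,r),zt,len(t))
    return out
E
python3 - <<'E'
from h import *
for n in("scene","side"):
    c=dict(np.load(n+"0.npz",allow_pickle=True)); 
    print(n)
    for k,v in caps(c).items(): print(k,v)
    W=world(c)
    # table plane
    m=(W[...,0]>.35)&(W[...,0]<.7)&(abs(W[...,1])<.5)&(abs(W[...,2])<.006)
    p=W[m]; A=np.c_[p[:,:2],np.ones(len(p))]; print("table z fit",np.linalg.lstsq(A,p[:,2],rcond=None)[0],len(p))
E
```

```text
scene
red (array([0.5311, 0.0287]), array([0.5306, 0.0284]), (0.529822826385498, 0.02910509519279003, 0.01569959707558155), np.float64(0.0979576057113294), 55)
yellow (array([0.5796, 0.0135]), array([0.5785, 0.0131]), (0.5792567729949951, 0.013063866645097733, 0.014603710733354092), np.float64(0.09795245900771582), 50)
green (array([ 0.6286, -0.0018]), array([ 0.6272, -0.0024]), (0.6297740936279297, -0.0015952831599861383, 0.01459018886089325), np.float64(0.0986152563502323), 45)
table z fit [ 0.0002 -0.0007 -0.0002] 26430
side
red (array([0.7416, 0.2631]), array([0.7417, 0.2638]), (0.7408538460731506, 0.2640048563480377, 0.016275638714432716), np.float64(0.08234173747090551), 146)
yellow (array([0.5794, 0.0171]), array([0.5792, 0.0182]), (0.5791258811950684, 0.01752741076052189, 0.014462865889072418), np.float64(0.09731254936612543), 71)
green (array([0.6279, 0.0026]), array([0.6273, 0.0034]), (0.6271302700042725, 0.002392627066001296, 0.014784926548600197), np.float64(0.09735887195637792), 68)
table z fit [-0.0018 -0.0015  0.001 ] 35303
```

```bash
python3 - <<'E'
from h import *
# top-down height+color map merged
res=0.001; x0,x1,y0,y1=.3,.9,-.45,.45
for n in("scene","side"):
    c=dict(np.load(n+"0.npz",allow_pickle=True)); W=world(c)
    img=np.zeros((600,900,3),np.uint8); 
    p=W.reshape(-1,3); col=c["color"].reshape(-1,3)
    ok=np.isfinite(p[:,0])&(p[:,0]>x0)&(p[:,0]<x1)&(p[:,1]>y0)&(p[:,1]<y1)&(p[:,2]<.15)
    p=p[ok];col=col[ok]; o=np.argsort(p[:,2]);p=p[o];col=col[o]
    for q,cc in zip(p,col):
        r=int((x1-q[0])*1000);k=int((y1-q[1])*1000)
        img[max(r-1,0):r+1,max(k-1,0):k+1]=cc[::-1]
    cv2.imwrite(f"pics/top_{n}.png",cv2.resize(img,(800,533)))
E
```

```text
(no output)
```

View pics/top_scene.png

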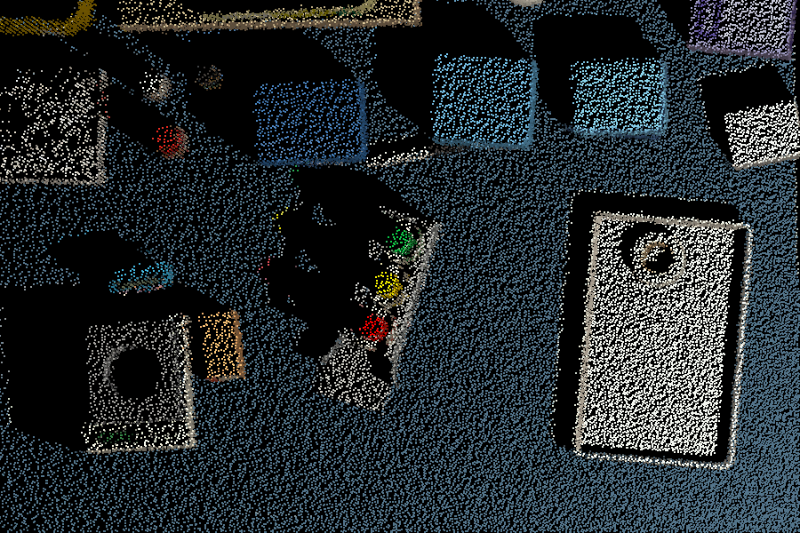

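View pics/top_side.png

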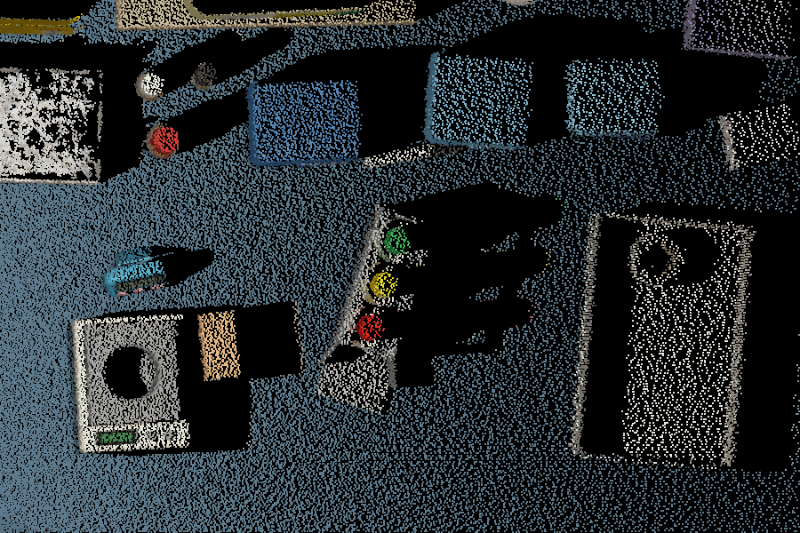

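```bash
python3 - <<'E'
from h import *
from scipy.optimize import least_squares
for n in("scene","side"):
    c=dict(np.load(n+"0.npz",allow_pickle=True)); W=world(c); p=W.reshape(-1,3); p=p[np.isfinite(p[:,0])]
    print(n)
    m=colmask(c,'red')&(W[...,2]>.085)&(abs(W[...,0]-.53)<.04)&(abs(W[...,1]-.03)<.03); t=W[m]; t=t[t[:,2]>.093]
    print("red",cv2.minEnclosingCircle(t[:,:2].astype(np.float32)),np.median(t[:,2]))
    for nm,cx,cy in(('yel',.579,.015),('grn',.628,0)):
        mm=colmask(c,'yellow' if nm=='yel' else 'green')&(W[...,2]>.093)&(abs(W[...,0]-cx)<.03)&(abs(W[...,1]-cy)<.03); t=W[mm]
        print(nm,cv2.minEnclosingCircle(t[:,:2].astype(np.float32)))
    # warmer top
    b=p[(p[:,0]>.36)&(p[:,0]<.57)&(p[:,1]>.2)&(p[:,1]<.40)&(p[:,2]>.05)&(p[:,2]<.075)]
    print("warmer top z hist",np.histogram(b[:,2],bins=np.arange(.05,.0751,.0025))[0])
    r=cv2.minAreaRect(b[:,:2].astype(np.float32)*1000); print("warmer rect",r)
    # well hole: per angle nearest top point to centre guess, iterate
    cen=np.array([.48,.30]); top=b[(b[:,2]>.0625)]
    for it in range(20):
        d=top[:,:2]-cen; a=np.arctan2(d[:,1],d[:,0]); rr=np.hypot(*d.T)
        e=[]
        for k in range(36):
            s=(a>-np.pi+k*np.pi/18)&(a<=-np.pi+(k+1)*np.pi/18)
            if s.sum()>3:
                i=np.argmin(np.where(s,rr,9)); e.append(top[i,:2])
        e=np.array(e)
        f=least_squares(lambda x:np.hypot(e[:,0]-x[0],e[:,1]-x[1])-x[2],[*cen,.03],loss='soft_l1',f_scale=.001); cen=f.x[:2]
    print("well",f.x,len(e))
    # tray: rim z ~.03
    t=p[(p[:,0]>.34)&(p[:,0]<.70)&(p[:,1]>-.43)&(p[:,1]<-.16)&(p[:,2]>.024)&(p[:,2]<.034)]
    print("tray rect",cv2.minAreaRect(t[:,:2].astype(np.float32)*1000))
    print(" tray corners",cv2.boxPoints(cv2.minAreaRect(t[:,:2].astype(np.float32)*1000)))
    # rack lips z .068-.071
    t=p[(p[:,0]>.48)&(p[:,0]<.68)&(p[:,1]>-.06)&(p[:,1]<.09)&(p[:,2]>.066)&(p[:,2]<.075)]
    print("rack lips",len(t),cv2.minAreaRect(t[:,:2].astype(np.float32)*1000))
    t=p[(p[:,0]>.42)&(p[:,0]<.68)&(p[:,1]>-.06)&(p[:,1]<.11)&(p[:,2]>.003)&(p[:,2]<.09)]
    print("rack all",len(t),cv2.boxPoints(cv2.minAreaRect(t[:,:2].astype(np.float32)*1000)))
E
```

```text
scene
red ((0.529822826385498, 0.02910509519279003), 0.01569959707558155) 0.09611665935314434
yel ((0.5792567729949951, 0.013063866645097733), 0.014603710733354092)
grn ((0.6283672451972961, -0.001302775926887989), 0.015805894508957863)
warmer top z hist [149 188 189 100  72 211 260  73   5   0]
warmer rect ((468.0182800292969, 279.23590087890625), (155.89105224609375, 158.1001739501953), 0.9804386496543884)
well [0.4792 0.2973 0.0319] 36
tray rect ((517.5828247070312, -295.987548828125), (186.79220581054688, 282.3503723144531), 84.944580078125)
 tray corners [[ 368.7268 -376.5801]
 [ 649.9789 -401.4606]
 [ 666.4388 -215.395 ]
 [ 385.1868 -190.5145]]
rack lips 455 ((579.8799438476562, 11.151985168457031), (74.90829467773438, 161.48257446289062), 71.46614837646484)
rack all 2324 [[426.6586 -52.954 ]
 [675.2921 -67.9274]
 [685.1957  96.5215]
 [436.5622 111.4949]]
side
red ((0.530421793460846, 0.032385993748903275), 0.01514480635523796) 0.09609074119398547
yel ((0.5791258811950684, 0.01752741076052189), 0.014462865889072418)
grn ((0.6271302700042725, 0.002392627066001296), 0.014784926548600197)
warmer top z hist [ 430  665  846  187  133  672 1260   56    0    0]
warmer rect ((468.9454345703125, 280.364990234375), (149.86180114746094, 168.31381225585938), 2.9876604080200195)
well [0.4797 0.3023 0.0307] 36
tray rect ((516.0380249023438, -294.80059814453125), (190.9486846923828, 279.01953125), 85.29167175292969)
 tray corners [[ 369.1622 -378.5013]
 [ 647.2402 -401.4042]
 [ 662.9139 -211.0999]
 [ 384.8359 -188.197 ]]
rack lips 627 ((580.7501831054688, 16.16989517211914), (71.581298828125, 161.21795654296875), 72.28665924072266)
rack all 3396 [[431.7727 -31.5221]
 [670.9579 -40.1475]
 [676.0717 101.6581]
 [436.8865 110.2835]]
```

Both cameras agree to about 4 mm, and cap spacing (51 mm) and heights (96–97 mm) match the spec. I'll use averages: rack origin about (0.5525, 0.0238) at yaw −17.6°, well (0.4795, 0.300), tray centre (0.517, −0.295). First I align the jaws and move above red, then refine with the wrist camera.

```bash
cat >> h.py <<'E'
RY=np.deg2rad(-17.6); D=np.array([np.cos(RY),np.sin(RY)]); N=np.array([-np.sin(RY),np.cos(RY)]); RO=np.array([.5525,.0238])
def rack(x,y=0): return RO+x/1000*D+y/1000*N
WELL=np.array([.4795,.2998]); TO=np.array([.5168,-.2954]); TY=np.deg2rad(-5.0)
def tray(x,y): return TO+np.array([[np.cos(TY),-np.sin(TY)],[np.sin(TY),np.cos(TY)]])@np.array([x,y])/1000
def to(xy,z=None,yaw=None):
    from plant import robot
    s=robot.read_state(); M=R.from_rotvec(s["orientation"]).as_matrix()
    t=np.array([*xy,s["tool_pos"][2] if z is None else z])
    print("t",s["t"],"pos",s["tool_pos"],"F",s["force"],"open",s["opening"],"shift mm xyz",(M.T@(t-s["tool_pos"])*1000).round(1),
      "yaw(toolx)",np.degrees(np.arctan2(M[1,0],M[0,0])).round(2),"tilt",np.degrees(np.arccos(-M[2,1])).round(2),"twist for rack",round(float(np.arctan2(M[1,0],M[0,0])-(RY+np.pi/2)),4))
E
python3 -c "
from h import *
to(rack(-23),.404)"
```

```text
t 0.15 pos [0.1673 0.576  0.4039] F [-0.4404 -0.0754 -0.2696] open 0.0932066514268834 shift mm xyz [-422.3    0.5 -500.9] yaw(toolx) 73.8 tilt 0.08 twist for rack 0.0244
```

```bash
python3 -m inch '[{"x":-10,"z":-12,"twist":0.024},{"x":-25,"z":-30},{"x":-27,"z":-32},{"x":-27,"z":-32},{"x":-27,"z":-32},{"x":-27,"z":-32},{"x":-27,"z":-32},{"x":-27,"z":-32},{"x":-27,"z":-32},{"x":-27,"z":-32},{"x":-27,"z":-32},{"x":-27,"z":-32}]' ; python3 -c "
from h import *
to(rack(-23),.404)"
```

```text
t 0.15 pos [0.1673 0.576  0.4039] F [-0.4404 -0.0754 -0.2696] open 0.0932066514268834 shift mm xyz [-422.3    0.5 -500.9] yaw(toolx) 73.8 tilt 0.08 twist for rack 0.0244$[0]: bad value
```

```bash
python3 -m inch '[{"x":-10,"y":0,"z":-12,"twist":0.024},{"x":-25,"y":0,"z":-30,"twist":0},{"x":-27,"y":0,"z":-32,"twist":0},{"x":-27,"y":0,"z":-32,"twist":0},{"x":-27,"y":0,"z":-32,"twist":0},{"x":-27,"y":0,"z":-32,"twist":0},{"x":-27,"y":0,"z":-32,"twist":0},{"x":-27,"y":0,"z":-32,"twist":0},{"x":-27,"y":0,"z":-32,"twist":0},{"x":-27,"y":0,"z":-32,"twist":0},{"x":-27,"y":0,"z":-32,"twist":0},{"x":-27,"y":0,"z":-32,"twist":0}]' ; python3 -c "
from h import *
to(rack(-23),.404)"
```

```text
t: 1.35
tool_pos: [0.4209, 0.1739, 0.4047]
orientation: [-1.34, -0.979, 0.979]
force: [0.6, 0.2, -0.7]
opening: 0.0927
t 1.35 pos [0.4209 0.1739 0.4047] F [ 0.5628  0.2251 -0.7115] open 0.09267575008814241 shift mm xyz [-103.1    0.8 -147.9] yaw(toolx) 72.34 tilt 0.03 twist for rack -0.0011
```

```bash
python3 -m inch '[{"x":-25,"y":0,"z":-35,"twist":0},{"x":-25,"y":0,"z":-35,"twist":0},{"x":-25,"y":0,"z":-35,"twist":0},{"x":-20,"y":0,"z":-30,"twist":0},{"x":-8,"y":0,"z":-13,"twist":0},{"x":0,"y":0,"z":0,"twist":0},{"x":0,"y":0,"z":0,"twist":0}]' ; python3 - <<'E'
from h import *
to(rack(-23),.404)
from plant import robot,imaging
s=robot.read_state(); c=imaging.read_camera("wrist"); cv2.imwrite("pics/w1.png",c["color"][:,:,::-1]); np.savez("w1.npz",pos=s["tool_pos"],ori=s["orientation"],**c)
E
```

```text
t: 2.05
tool_pos: [0.5301, 0.0336, 0.4045]
orientation: [-1.338, -0.979, 0.98]
force: [-0.0, 0.2, -0.4]
opening: 0.0927
t 2.05 pos [0.5301 0.0336 0.4045] F [-0.0275  0.2449 -0.4382] open 0.0926837063139094 shift mm xyz [-2.6  0.5 -1.3] yaw(toolx) 72.37 tilt 0.06 twist for rack -0.0005
```

View pics/w1.png

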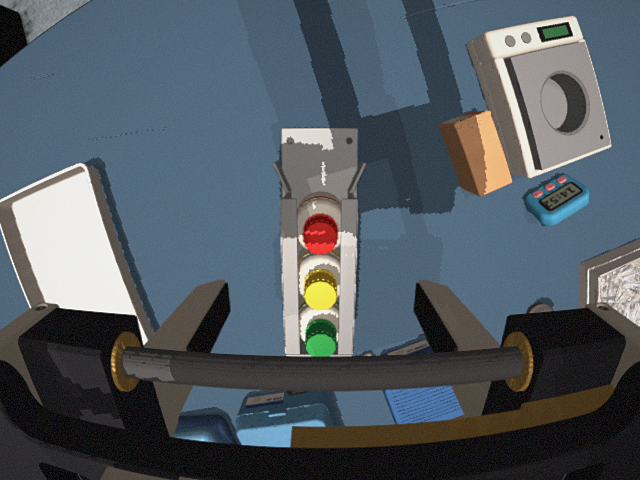

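The wrist view shows the rack lane running straight down the image, with red (320,233), yellow (320,290) and green (320,337) centred between the fingers. The next step is to turn these pixels into world positions.

```bash
cat >> h.py <<'E'
def wworld(c,pos,ori):
    d=c["depth"]; v,u=np.mgrid[0:480,0:640]; X=(u-c["cx"])/c["fx"];Y=(v-c["cy"])/c["fy"]; th=np.hypot(X,Y); k=np.tan(np.minimum(th,1.5))/np.maximum(th,1e-9)
    P=np.stack([X*k*d,Y*k*d,d],-1); T=c["tool_from_camera"]; P=P@T[:3,:3].T+T[:3,3]
    W=P@R.from_rotvec(ori).as_matrix().T+pos; W[d==0]=np.nan; return W
def inrack(p): 
    q=(np.asarray(p)[...,:2]-RO)*1000; return np.stack([q@D,q@N],-1)
def wcaps(c,W,zlo=.085):
    for n in('red','yellow','green'):
        m=colmask(c,n)&(W[...,2]>zlo)&(W[...,2]<.25)&(W[...,0]<.72)
        k,l,st,_=cv2.connectedComponentsWithStats(m.astype(np.uint8))
        if k<2: continue
        i=1+np.argmax(st[1:,4]); t=W[l==i]; zt=np.percentile(t[:,2],95); t=t[t[:,2]>zt-.004]
        (x,y),r=cv2.minEnclosingCircle(t[:,:2].astype(np.float32)); print(n,"xy",np.array([x,y]),"r",round(r,4),"ztop",zt.round(4),"rack",inrack([x,y]).round(1),"n",len(t))
E
python3 - <<'E'
from h import *
z=dict(np.load("w1.npz")); W=wworld(z,z["pos"],z["ori"]); wcaps(z,W)
p=W.reshape(-1,3);p=p[np.isfinite(p[:,0])]
q=inrack(p)
t=(abs(q[:,1])<45)&(q[:,0]>-60)&(q[:,0]<115)&(p[:,2]>.066)&(p[:,2]<.074)
print(cv2.minAreaRect(q[t].astype(np.float32)))
a=(abs(q[:,1])<60)&(q[:,0]>-140)&(q[:,0]<-60)&(p[:,2]>.002)&(p[:,2]<.02); print("apron",q[a].min(0),q[a].max(0),np.percentile(q[a],[1,99],axis=0),np.median(p[a,2]))
for lo in range(-50,110,20):
    s=t&(q[:,0]>lo)&(q[:,0]<lo+20); 
    y=q[s,1]; print(lo,s.sum(),"L",y[y>0].min() if (y>0).any() else 0,y.max(),"R",y.min(),y[y<0].max())
b=p[(p[:,0]>.36)&(p[:,0]<.57)&(p[:,1]>.2)&(p[:,1]<.40)&(p[:,2]>.062)&(p[:,2]<.075)]
e=[]
from scipy.optimize import least_squares
cen=np.array([.48,.30])
for it in range(20):
    d=b[:,:2]-cen;a=np.arctan2(d[:,1],d[:,0]);rr=np.hypot(*d.T);e=[]
    for k in range(36):
        s=(a>-np.pi+k*np.pi/18)&(a<=-np.pi+(k+1)*np.pi/18)
        if s.sum()>2: e.append(b[np.argmin(np.where(s,rr,9)),:2])
    e=np.array(e); f=least_squares(lambda x:np.hypot(e[:,0]-x[0],e[:,1]-x[1])-x[2],[*cen,.03],loss='soft_l1',f_scale=.001);cen=f.x[:2]
print("well",f.x,len(e),np.median(b[:,2]))
E
```

```text
red xy [0.534  0.0315] r 0.0145 ztop 0.0976 rack [-20.    1.8] n 876
yellow xy [0.5821 0.0159] r 0.0142 ztop 0.0976 rack [30.6  1.4] n 734
green xy [0.6304 0.0007] r 0.0138 ztop 0.0975 rack [81.2  1.5] n 573
((31.50726318359375, -0.08332443237304688), (68.68408966064453, 159.22567749023438), 89.34119415283203)
apron [-134.8592  -54.9157] [-60.0066  45.4248] [[-109.0137  -38.4778]
 [ -60.6782   38.8468]] 0.003657983057837544
-50 772 L 0.4475856808530598 34.23674420715687 R -33.538973597523444 -0.3996201167385661
-30 763 L 11.661625820635344 33.914086414990805 R -33.730387038553964 -8.149035409945904
-10 713 L 19.098024498823577 33.67899545425433 R -33.98828398081284 -18.999765227988462
10 761 L 0.2880375138518721 33.86438545464716 R -33.73190177464561 -0.5993008833948648
30 646 L 15.733130443924413 33.973389429435784 R -34.412529281398605 -13.376894323557151
50 629 L 0.08831674979020904 34.01973031813709 R -34.48909828853603 -0.8503557949469215
70 616 L 1.9855056895905023 33.36036108063507 R -34.98352026459833 -3.7253671900973067
90 551 L 11.918301233832707 33.427111967125256 R -34.20796387371097 -9.099952291576551
well [0.4833 0.2995 0.0298] 36 0.06572738820499219
```

The wrist camera puts the lane centre at rack y = 0 (slot edges ±19 mm), and the caps at y of about +1.5 mm and x about 2 mm further in. I'll shift the rack origin by 1.5 mm along the lane and descend on red.

```bash
sed -i 's/RO=np.array(\[.5525,.0238\])/RO=np.array([.5539,.0234])/' h.py; python3 -c "
from h import *
to(rack(-22,1),.262)"
```

```text
t 2.1 pos [0.53   0.0342 0.4046] F [ 0.1156  0.1738 -0.207 ] open 0.09277005162483497 shift mm xyz [ -2.1 142.6  -4.1] yaw(toolx) 72.44 tilt 0.04 twist for rack 0.0006
```

```bash
python3 -m inch '[{"x":-2,"y":20,"z":-4,"twist":0},{"x":0,"y":35,"z":0,"twist":0},{"x":0,"y":35,"z":0,"twist":0},{"x":0,"y":25,"z":0,"twist":0},{"x":0,"y":18,"z":0,"twist":0},{"x":0,"y":9,"z":0,"twist":0},{"x":0,"y":0,"z":0,"twist":0},{"x":0,"y":0,"z":0,"twist":0}]' 0.3 25; python3 -c "
from h import *
to(rack(-22,1),.262)"
```

```text
t: 2.9
tool_pos: [0.5341, 0.0309, 0.2638]
orientation: [-1.339, -0.982, 0.98]
force: [-0.3, 0.0, 0.4]
opening: 0.0607
t 2.9 pos [0.5341 0.0309 0.2638] F [-0.3303  0.0353  0.3823] open 0.06065205966945738 shift mm xyz [-0.1  1.8  0.8] yaw(toolx) 72.47 tilt 0.07 twist for rack 0.0012
```

```bash
python3 -m inch '[{"x":0,"y":1.5,"z":0,"twist":0},{"x":0,"y":0,"z":0,"twist":0},{"x":0,"y":0,"z":0,"twist":0},{"x":0,"y":0,"z":0,"twist":0},{"x":0,"y":0,"z":0,"twist":0}]' -1 25; python3 -m inch '[{"x":0,"y":0,"z":0,"twist":0},{"x":0,"y":-1,"z":0,"twist":0},{"x":0,"y":0,"z":4,"twist":0},{"x":0,"y":0,"z":8,"twist":0},{"x":0,"y":0,"z":8,"twist":0}]'; python3 - <<'E'
from h import *
to(rack(-86),.261)
E
```

```text
t: 3.4
tool_pos: [0.534, 0.0302, 0.2614]
orientation: [-1.339, -0.98, 0.98]
force: [-0.2, -0.3, 2.1]
opening: 0.0273
t: 3.9
tool_pos: [0.514, 0.0365, 0.2619]
orientation: [-1.338, -0.98, 0.981]
force: [-0.6, -0.4, -2.4]
opening: 0.0278
t 3.9 pos [0.514  0.0365 0.2619] F [-0.5856 -0.3824 -2.3831] open 0.02776911153028122 shift mm xyz [-0.4  0.9 44. ] yaw(toolx) 72.42 tilt 0.05 twist for rack 0.0003
```

```bash
python3 -m inch '[{"x":0,"y":0,"z":14,"twist":0},{"x":0,"y":0,"z":15,"twist":0},{"x":0,"y":0,"z":11,"twist":0},{"x":0,"y":0,"z":4,"twist":0},{"x":0,"y":0,"z":0,"twist":0},{"x":0,"y":-10,"z":0,"twist":0},{"x":0,"y":-25,"z":0,"twist":0},{"x":0,"y":-35,"z":0,"twist":0},{"x":0,"y":-35,"z":0,"twist":0},{"x":0,"y":-15,"z":0,"twist":0},{"x":0,"y":0,"z":0,"twist":0}]'; python3 - <<'E'
from h import *
to(tray(-75,0),.262)
from plant import imaging
c=imaging.read_camera("scene"); cv2.imwrite("pics/s1.png",c["color"][100:400,150:550,::-1])
E
```

```text
t: 5.0
tool_pos: [0.474, 0.0495, 0.3853]
orientation: [-1.342, -0.984, 0.977]
force: [0.9, 1.8, -1.8]
opening: 0.0275
t 5.0 pos [0.474  0.0495 0.3853] F [ 0.8639  1.8054 -1.789 ] open 0.027465298017694352 shift mm xyz [-332.4  123.1  -71.2] yaw(toolx) 72.41 tilt 0.32 twist for rack 0.0001
```

View pics/s1.png

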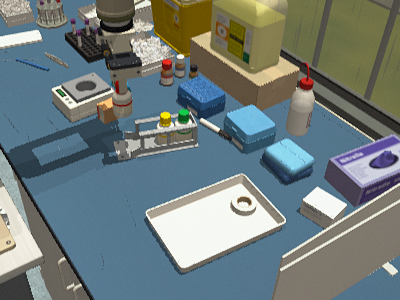

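Red is held upright (crop 120,100), clear of the rack. I'll carry it to the tray.

```bash
python3 -m inch '[{"x":-15,"y":0,"z":-3,"twist":0},{"x":-30,"y":0,"z":-6,"twist":0},{"x":-38,"y":0,"z":-8,"twist":0},{"x":-38,"y":0,"z":-8,"twist":0},{"x":-38,"y":0,"z":-8,"twist":0},{"x":-38,"y":0,"z":-8,"twist":0},{"x":-38,"y":0,"z":-8,"twist":0},{"x":-38,"y":0,"z":-8,"twist":0},{"x":-34,"y":0,"z":-8,"twist":0},{"x":-20,"y":15,"z":-5,"twist":0},{"x":-5,"y":25,"z":-1,"twist":0},{"x":0,"y":25,"z":0,"twist":0}]'; python3 - <<'E'
from h import *
to(tray(-75,0),.262)
E
```

```text
t: 6.25
tool_pos: [0.4393, -0.2892, 0.3139]
orientation: [-1.337, -0.978, 0.979]
force: [-0.3, -0.2, -1.5]
opening: 0.0274
t 6.25 pos [ 0.4393 -0.2892  0.3139] F [-0.3484 -0.2105 -1.4978] open 0.027432734346453515 shift mm xyz [ 1.1 51.9 -2.7] yaw(toolx) 72.31 tilt 0.17 twist for rack -0.0016
```

```bash
python3 -m inch '[{"x":0,"y":20,"z":-2,"twist":0},{"x":0,"y":14,"z":0,"twist":0},{"x":0,"y":8,"z":0,"twist":0},{"x":0,"y":5,"z":0,"twist":0},{"x":0,"y":2,"z":0,"twist":0},{"x":0,"y":0,"z":0,"twist":0}]'; python3 - <<'E'
from h import *
to(tray(-75,0),.2594)
E
```

```text
t: 6.85
tool_pos: [0.4424, -0.289, 0.2687]
orientation: [-1.34, -0.981, 0.98]
force: [0.8, -0.3, -1.0]
opening: 0.0274
t 6.85 pos [ 0.4424 -0.289   0.2687] F [ 0.7581 -0.3256 -0.9578] open 0.027435041102843866 shift mm xyz [0.  9.3 0.4] yaw(toolx) 72.43 tilt 0.05 twist for rack 0.0005
```

```bash
python3 -m inch '[{"x":0,"y":3,"z":0,"twist":0},{"x":0,"y":3,"z":0,"twist":0},{"x":0,"y":1.5,"z":0,"twist":0},{"x":0,"y":0,"z":0,"twist":0},{"x":0,"y":0,"z":0,"twist":0}]'; python3 - <<'E'
from h import *
to(tray(-75,0),.2594)
E
```

```text
t: 7.35
tool_pos: [0.4422, -0.2889, 0.2608]
orientation: [-1.339, -0.98, 0.98]
force: [-0.2, 0.4, -1.8]
opening: 0.0272
t 7.35 pos [ 0.4422 -0.2889  0.2608] F [-0.1787  0.4037 -1.7963] open 0.027194427812557462 shift mm xyz [0.  1.4 0.1] yaw(toolx) 72.42 tilt 0.0 twist for rack 0.0004
```

```bash
python3 -m inch '[{"x":0,"y":1,"z":0,"twist":0},{"x":0,"y":0.5,"z":0,"twist":0},{"x":0,"y":0,"z":0,"twist":0},{"x":0,"y":0,"z":0,"twist":0}]'
```

```text
t: 7.75
tool_pos: [0.4425, -0.289, 0.2599]
orientation: [-1.34, -0.981, 0.98]
force: [-0.4, 2.0, 6.1]
opening: 0.0275
```

```bash
python3 -m inch '[{"x":0,"y":0,"z":0,"twist":0},{"x":0,"y":0,"z":0,"twist":0},{"x":0,"y":0,"z":0,"twist":0},{"x":0,"y":0,"z":0,"twist":0},{"x":0,"y":-10,"z":0,"twist":0},{"x":0,"y":-25,"z":0,"twist":0},{"x":0,"y":-30,"z":0,"twist":0},{"x":0,"y":-30,"z":0,"twist":0},{"x":0,"y":-10,"z":0,"twist":0},{"x":0,"y":0,"z":0,"twist":0}]' 0.3; python3 - <<'E'
from h import *
to(rack(29,0.5),.365)
from plant import imaging,robot
s=robot.read_state(); c=imaging.read_camera("wrist"); wcaps(c,wworld(c,s["tool_pos"],s["orientation"]),.07)
c=imaging.read_camera("scene"); cv2.imwrite("pics/s2.png",c["color"][100:400,150:550,::-1])
for k,v in caps(c).items(): print(k,v[2],v[3],inrack(v[2][:2]))
E
```

```text
t: 8.75
tool_pos: [0.4427, -0.2893, 0.3665]
orientation: [-1.343, -0.982, 0.98]
force: [1.5, -0.0, 0.4]
opening: 0.0605
t 8.75 pos [ 0.4427 -0.2893  0.3665] F [ 1.5055 -0.0184  0.4118] open 0.060545916820842385 shift mm xyz [332.2   1.2 -40.6] yaw(toolx) 72.42 tilt 0.24 twist for rack 0.0004
red xy [ 0.4415 -0.2879] r 0.0142 ztop 0.096 rack [ -13.  -330.7] n 1113
yellow xy [0.582  0.0069] r 0.0114 ztop 0.0756 rack [31.8 -7.2] n 47
green xy [ 0.6246 -0.0004] r 0.0086 ztop 0.0976 rack [74.6 -1.3] n 52
red (0.43979713320732117, -0.29028329253196716, 0.015202304348349571) 0.09719060470377103 [ -13.9134 -333.5013]
yellow (0.5634278059005737, 0.01416509598493576, 0.00019306311151012778) 0.08346993547100445 [11.8742 -5.9217]
```

View pics/s2.png

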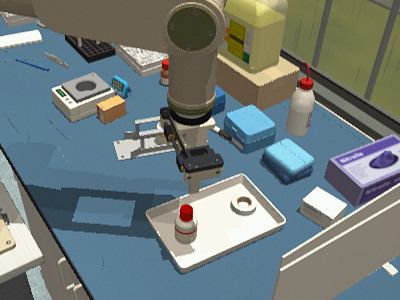

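Red stands upright in the tray (crop 186,225), cap top at 96 mm. I'll go back for yellow.

```bash
python3 -m inch '[{"x":15,"y":0,"z":-2,"twist":0},{"x":30,"y":0,"z":-4,"twist":0},{"x":38,"y":0,"z":-5,"twist":0},{"x":38,"y":0,"z":-5,"twist":0},{"x":38,"y":0,"z":-5,"twist":0},{"x":38,"y":0,"z":-5,"twist":0},{"x":38,"y":0,"z":-5,"twist":0},{"x":38,"y":0,"z":-5,"twist":0},{"x":35,"y":0,"z":-4,"twist":0},{"x":20,"y":0,"z":-2,"twist":0},{"x":4,"y":0,"z":0,"twist":0},{"x":0,"y":0,"z":0,"twist":0}]'; python3 -m inch '[{"x":0,"y":0,"z":0,"twist":0},{"x":0,"y":0,"z":0,"twist":0}]'; python3 - <<'E'
from h import *
from plant import imaging,robot
s=robot.read_state(); c=imaging.read_camera("wrist"); wcaps(c,wworld(c,s["tool_pos"],s["orientation"]),.07)
to(rack(29,0.5),.2614)
E
```

```text
t: 10.05
tool_pos: [0.5821, 0.0161, 0.3627]
orientation: [-1.337, -0.98, 0.983]
force: [0.1, -0.1, 0.3]
opening: 0.0604
t: 10.25
tool_pos: [0.5822, 0.014, 0.3639]
orientation: [-1.339, -0.979, 0.98]
force: [0.2, -0.8, -0.0]
opening: 0.0606
red xy [ 0.4474 -0.2791] r 0.0088 ztop 0.0756 rack [ -10.1 -320.6] n 34
yellow xy [0.5951 0.0149] r 0.0019 ztop 0.098 rack [41.8  4.4] n 12
green xy [0.6306 0.0007] r 0.0143 ztop 0.0975 rack [80.   1.5] n 945
t 10.3 pos [0.5822 0.014  0.3641] F [-0.2678 -0.1803 -0.1293] open 0.060543703061304924 shift mm xyz [  0.9 102.7   0.8] yaw(toolx) 72.34 tilt 0.02 twist for rack -0.001
```

```bash
python3 -m inch '[{"x":1,"y":20,"z":0,"twist":0},{"x":0,"y":30,"z":0,"twist":0},{"x":0,"y":25,"z":0,"twist":0},{"x":0,"y":15,"z":0,"twist":0},{"x":0,"y":8,"z":0,"twist":0},{"x":0,"y":3,"z":0,"twist":0},{"x":0,"y":0,"z":0,"twist":0},{"x":0,"y":0,"z":0,"twist":0}]'; python3 - <<'E'
from h import *
to(rack(29,0.5),.2614)
E
```

```text
t: 11.1
tool_pos: [0.5834, 0.0158, 0.2646]
orientation: [-1.34, -0.982, 0.979]
force: [0.4, 0.2, 0.4]
opening: 0.0605
t 11.1 pos [0.5834 0.0158 0.2646] F [0.4452 0.1874 0.3748] open 0.06047176569885153 shift mm xyz [-1.2  3.2  1.4] yaw(toolx) 72.42 tilt 0.12 twist for rack 0.0003
```

```bash
python3 -m inch '[{"x":0,"y":2.5,"z":0.5,"twist":0},{"x":0,"y":0,"z":0,"twist":0},{"x":0,"y":0,"z":0,"twist":0},{"x":0,"y":0,"z":0,"twist":0},{"x":0,"y":0,"z":0,"twist":0},{"x":0,"y":0,"z":0,"twist":0}]' -1 25; python3 -m inch '[{"x":0,"y":-1,"z":0,"twist":0},{"x":0,"y":0,"z":4,"twist":0},{"x":0,"y":0,"z":10,"twist":0},{"x":0,"y":0,"z":10,"twist":0}]'; python3 - <<'E'
from h import *
to(rack(-86),.262)
E
```

```text
t: 11.7
tool_pos: [0.5824, 0.016, 0.2608]
orientation: [-1.339, -0.98, 0.98]
force: [0.0, -0.3, 1.2]
opening: 0.0276
t: 12.1
tool_pos: [0.5585, 0.0235, 0.2614]
orientation: [-1.338, -0.98, 0.981]
force: [-0.2, 0.1, -1.7]
opening: 0.0272
t 12.1 pos [0.5585 0.0235 0.2614] F [-0.2293  0.1093 -1.679 ] open 0.027230329820920007 shift mm xyz [-1.5 -0.5 90.4] yaw(toolx) 72.42 tilt 0.04 twist for rack 0.0003
```

```bash
python3 -m inch '[{"x":-0.5,"y":0,"z":15,"twist":0},{"x":-0.5,"y":0,"z":18,"twist":0},{"x":0,"y":0,"z":18,"twist":0},{"x":0,"y":0,"z":18,"twist":0},{"x":0,"y":0,"z":13,"twist":0},{"x":0,"y":0,"z":6,"twist":0},{"x":0,"y":0,"z":2,"twist":0},{"x":0,"y":-10,"z":0,"twist":0},{"x":0,"y":-25,"z":0,"twist":0},{"x":0,"y":-35,"z":0,"twist":0},{"x":0,"y":-35,"z":0,"twist":0},{"x":0,"y":-15,"z":0,"twist":0}]'; python3 - <<'E'
from h import *
to(tray(-5,0),.259)
E
```

```text
t: 13.3
tool_pos: [0.4746, 0.0493, 0.3864]
orientation: [-1.343, -0.985, 0.976]
force: [0.2, 0.2, -1.8]
opening: 0.0273
t 13.3 pos [0.4746 0.0493 0.3864] F [ 0.2216  0.1999 -1.7833] open 0.02732409653389709 shift mm xyz [-317.1  127.7 -138.8] yaw(toolx) 72.4 tilt 0.36 twist for rack 0.0
```

```bash
python3 -m inch '[{"x":-14,"y":0,"z":-6,"twist":0},{"x":-28,"y":0,"z":-12,"twist":0},{"x":-35,"y":0,"z":-15,"twist":0},{"x":-35,"y":0,"z":-15,"twist":0},{"x":-35,"y":0,"z":-15,"twist":0},{"x":-35,"y":0,"z":-16,"twist":0},{"x":-35,"y":0,"z":-16,"twist":0},{"x":-35,"y":0,"z":-16,"twist":0},{"x":-33,"y":0,"z":-14,"twist":0},{"x":-22,"y":5,"z":-10,"twist":0},{"x":-9,"y":20,"z":-3,"twist":0},{"x":0,"y":25,"z":0,"twist":0}]'; python3 - <<'E'
from h import *
to(tray(-5,0),.259)
E
```

```text
t: 14.5
tool_pos: [0.5097, -0.2958, 0.3318]
orientation: [-1.342, -0.979, 0.979]
force: [0.6, -0.3, -1.7]
opening: 0.0279
t 14.5 pos [ 0.5097 -0.2958  0.3318] F [ 0.5982 -0.2721 -1.7165] open 0.027883638908581497 shift mm xyz [ 1.5 72.8 -1.6] yaw(toolx) 72.29 tilt 0.14 twist for rack -0.0019
```

```bash
python3 -m inch '[{"x":0,"y":22,"z":0,"twist":0},{"x":0,"y":18,"z":0,"twist":0},{"x":0,"y":12,"z":0,"twist":0},{"x":0,"y":7,"z":0,"twist":0},{"x":0,"y":3,"z":0,"twist":0},{"x":0,"y":2,"z":0,"twist":0},{"x":0,"y":0,"z":0,"twist":0},{"x":0,"y":0,"z":0,"twist":0}]'; python3 - <<'E'
from h import *
to(tray(-5,0),.259)
E
```

```text
t: 15.3
tool_pos: [0.5098, -0.2936, 0.2687]
orientation: [-1.34, -0.981, 0.98]
force: [0.4, 0.5, -0.9]
opening: 0.0276
t 15.3 pos [ 0.5098 -0.2936  0.2687] F [ 0.4176  0.534  -0.9217] open 0.027589098145829275 shift mm xyz [-0.7  9.7 -2.3] yaw(toolx) 72.43 tilt 0.08 twist for rack 0.0005
```

```bash
python3 -m inch '[{"x":0,"y":4,"z":0,"twist":0},{"x":0,"y":3,"z":0,"twist":0},{"x":0,"y":1.5,"z":0,"twist":0},{"x":0,"y":1,"z":0,"twist":0},{"x":0,"y":0,"z":0,"twist":0},{"x":0,"y":0,"z":0,"twist":0}]'
```

```text
t: 15.9
tool_pos: [0.5097, -0.2935, 0.2593]
orientation: [-1.34, -0.981, 0.98]
force: [-2.4, 2.2, 6.9]
opening: 0.0278
```

Contact at about 7 N. I'll release and rise.

```bash
python3 -m inch '[{"x":0,"y":0,"z":0,"twist":0},{"x":0,"y":0,"z":0,"twist":0},{"x":0,"y":0,"z":0,"twist":0},{"x":0,"y":0,"z":0,"twist":0},{"x":0,"y":-10,"z":0,"twist":0},{"x":0,"y":-25,"z":0,"twist":0},{"x":0,"y":-30,"z":0,"twist":0},{"x":0,"y":-30,"z":0,"twist":0},{"x":0,"y":-10,"z":0,"twist":0},{"x":0,"y":0,"z":0,"twist":0}]' 0.3; python3 - <<'E'
from h import *
to(rack(80,0.5),.365)
from plant import imaging,robot
s=robot.read_state(); c=imaging.read_camera("wrist"); wcaps(c,wworld(c,s["tool_pos"],s["orientation"]),.07)
cv2.imwrite("pics/w2.png",c["color"][:,:,::-1])
E
```

```text
t: 16.9
tool_pos: [0.51, -0.2938, 0.3657]
orientation: [-1.343, -0.982, 0.98]
force: [0.5, -1.0, 0.1]
opening: 0.0609
t 16.9 pos [ 0.51   -0.2938  0.3657] F [ 0.5029 -1.0405  0.0654] open 0.06087523955478969 shift mm xyz [316.1   0.4 -26. ] yaw(toolx) 72.42 tilt 0.25 twist for rack 0.0004
red xy [ 0.4425 -0.2883] r 0.0141 ztop 0.0962 rack [ -11.9 -330.8] n 1285
yellow xy [ 0.4966 -0.2874] r 0.0001 ztop 0.0882 rack [  39.3 -313.6] n 2
green xy [ 0.6315 -0.0083] r 0.0104 ztop 0.0968 rack [83.6 -6.7] n 88
```

View pics/w2.png

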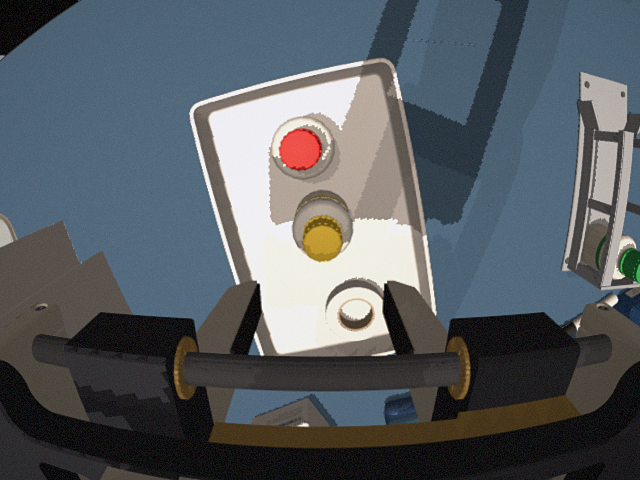

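Red (300,148) and yellow (322,238) both stand upright in the tray, and the tape roll (355,312) is untouched. Green is next.

```bash
python3 -m inch '[{"x":14,"y":0,"z":-1,"twist":0},{"x":28,"y":0,"z":-2,"twist":0},{"x":36,"y":0,"z":-3,"twist":0},{"x":36,"y":0,"z":-3,"twist":0},{"x":36,"y":0,"z":-3,"twist":0},{"x":36,"y":0,"z":-3,"twist":0},{"x":36,"y":0,"z":-3,"twist":0},{"x":36,"y":0,"z":-3,"twist":0},{"x":34,"y":0,"z":-3,"twist":0},{"x":20,"y":0,"z":-2,"twist":0},{"x":5,"y":0,"z":0,"twist":0},{"x":0,"y":0,"z":0,"twist":0}]'; python3 -m inch '[{"x":0,"y":15,"z":0,"twist":0},{"x":0,"y":25,"z":0,"twist":0},{"x":0,"y":15,"z":0,"twist":0},{"x":0,"y":0,"z":0,"twist":0},{"x":0,"y":0,"z":0,"twist":0}]'; python3 - <<'E'
from h import *
to(rack(80,0.5),.2614)
E
```

```text
t: 18.15
tool_pos: [0.6296, 0.002, 0.3614]
orientation: [-1.336, -0.979, 0.983]
force: [-0.3, -0.3, 0.3]
opening: 0.06
t: 18.65
tool_pos: [0.6297, 0.0002, 0.3078]
orientation: [-1.338, -0.979, 0.98]
force: [0.2, -0.7, 0.8]
opening: 0.0602
t 18.65 pos [0.6297 0.0002 0.3078] F [ 0.1904 -0.6635  0.7991] open 0.060182502035502704 shift mm xyz [-0.3 46.4 -0.8] yaw(toolx) 72.37 tilt 0.07 twist for rack -0.0005
```

```bash
python3 -m inch '[{"x":0,"y":15,"z":0,"twist":0},{"x":0,"y":15,"z":0,"twist":0},{"x":0,"y":9,"z":0,"twist":0},{"x":0,"y":3,"z":0,"twist":0},{"x":0,"y":0,"z":0,"twist":0},{"x":0,"y":0,"z":0,"twist":0}]'; python3 - <<'E'
from h import *
to(rack(80,0.5),.2614)
E
```

```text
t: 19.25
tool_pos: [0.6302, 0.0009, 0.2666]
orientation: [-1.339, -0.981, 0.98]
force: [-1.2, -0.2, 0.2]
opening: 0.0606
t 19.25 pos [0.6302 0.0009 0.2666] F [-1.1958 -0.2362  0.16  ] open 0.06064485654367964 shift mm xyz [-1.2  5.2 -0.5] yaw(toolx) 72.43 tilt 0.03 twist for rack 0.0004
```

```bash
python3 -m inch '[{"x":0,"y":3,"z":0,"twist":0},{"x":0,"y":2,"z":0,"twist":0},{"x":0,"y":0,"z":0,"twist":0},{"x":0,"y":0,"z":0,"twist":0}]';python3 -m inch '[{"x":0,"y":0,"z":0,"twist":0},{"x":0,"y":0,"z":0,"twist":0},{"x":0,"y":0,"z":0,"twist":0},{"x":0,"y":0,"z":0,"twist":0},{"x":0,"y":0,"z":0,"twist":0},{"x":0,"y":0,"z":0,"twist":0}]' -1 25; python3 -m inch '[{"x":0,"y":-1,"z":0,"twist":0},{"x":0,"y":0,"z":4,"twist":0},{"x":0,"y":0,"z":10,"twist":0},{"x":0,"y":0,"z":10,"twist":0}]'; python3 - <<'E'
from h import *
to(rack(-86),.262)
E
```

```text
t: 19.65
tool_pos: [0.63, 0.0009, 0.2613]
orientation: [-1.339, -0.98, 0.98]
force: [0.0, 0.4, -0.7]
opening: 0.0602
t: 20.25
tool_pos: [0.63, 0.0009, 0.2613]
orientation: [-1.339, -0.98, 0.98]
force: [-0.1, 0.5, 0.6]
opening: 0.0278
t: 20.65
tool_pos: [0.6062, 0.0084, 0.2619]
orientation: [-1.338, -0.98, 0.981]
force: [0.6, -0.6, -3.1]
opening: 0.0272
t 20.65 pos [0.6062 0.0084 0.2619] F [ 0.6044 -0.597  -3.0935] open 0.0271882158233227 shift mm xyz [ -1.5   0.  140.4] yaw(toolx) 72.42 tilt 0.04 twist for rack 0.0003
```

```bash
python3 -m inch '[{"x":-0.5,"y":0,"z":15,"twist":0},{"x":-0.5,"y":0,"z":20,"twist":0},{"x":0,"y":0,"z":20,"twist":0},{"x":0,"y":0,"z":20,"twist":0},{"x":0,"y":0,"z":20,"twist":0},{"x":0,"y":0,"z":20,"twist":0},{"x":0,"y":0,"z":14,"twist":0},{"x":0,"y":0,"z":8,"twist":0},{"x":0,"y":0,"z":4,"twist":0},{"x":0,"y":0,"z":0,"twist":0}]'; python3 -m inch '[{"x":0,"y":-10,"z":0,"twist":0},{"x":0,"y":-25,"z":0,"twist":0},{"x":0,"y":-35,"z":0,"twist":0},{"x":0,"y":-35,"z":0,"twist":0},{"x":0,"y":-15,"z":0,"twist":0},{"x":0,"y":-5,"z":0,"twist":0},{"x":0,"y":0,"z":0,"twist":0},{"x":0,"y":0,"z":0,"twist":0}]'; python3 - <<'E'
from h import *
to(WELL,.386)
E
```

```text
t: 21.65
tool_pos: [0.4721, 0.0499, 0.2624]
orientation: [-1.339, -0.981, 0.98]
force: [1.1, -0.6, -0.1]
opening: 0.0272
t: 22.45
tool_pos: [0.4721, 0.0498, 0.3853]
orientation: [-1.337, -0.978, 0.982]
force: [1.0, -0.4, -1.9]
opening: 0.0273
t 22.45 pos [0.4721 0.0498 0.3853] F [ 1.0041 -0.3724 -1.8519] open 0.027331576010319946 shift mm xyz [240.6  -0.7  68.4] yaw(toolx) 72.42 tilt 0.16 twist for rack 0.0003
```

```bash
python3 -m inch '[{"x":14,"y":0,"z":4,"twist":0},{"x":26,"y":0,"z":8,"twist":0},{"x":32,"y":0,"z":10,"twist":0},{"x":32,"y":0,"z":10,"twist":0},{"x":30,"y":0,"z":9,"twist":0},{"x":20,"y":0,"z":6,"twist":0},{"x":10,"y":0,"z":3,"twist":0},{"x":0,"y":0,"z":0,"twist":0},{"x":0,"y":0,"z":0,"twist":0}]'; cat > well.py <<'E'
from h import *
from plant import imaging,robot
from scipy.optimize import least_squares
import sys
s=robot.read_state(); z=imaging.read_camera("wrist"); cv2.imwrite(f"pics/{sys.argv[1]}.png",z["color"][:,:,::-1])
W=wworld(z,s["tool_pos"],s["orientation"]); p=W.reshape(-1,3);p=p[np.isfinite(p[:,0])]
b=p[(p[:,0]>.42)&(p[:,0]<.54)&(p[:,1]>.24)&(p[:,1]<.36)&(p[:,2]>.060)&(p[:,2]<.072)]
cen=np.array([.481,.30])
for it in range(20):
    d=b[:,:2]-cen;a=np.arctan2(d[:,1],d[:,0]);rr=np.hypot(*d.T);e=[]
    for k in range(36):
        m=(a>-np.pi+k*np.pi/18)&(a<=-np.pi+(k+1)*np.pi/18)
        if m.sum()>2: e.append(b[np.argmin(np.where(m,rr,9)),:2])
    e=np.array(e); f=least_squares(lambda x:np.hypot(e[:,0]-x[0],e[:,1]-x[1])-x[2],[*cen,.03],loss='soft_l1',f_scale=.001);cen=f.x[:2]
print("well",f.x,len(e),np.median(b[:,2]))
wcaps(z,W)
to(cen,.40)
E
python3 well.py w3
```

```text
t: 23.35
tool_pos: [0.4742, 0.2206, 0.3863]
orientation: [-1.339, -0.979, 0.982]
force: [-0.0, -0.4, -1.4]
opening: 0.0274
well [0.483  0.3002 0.0297] 36 0.06558213081557718
green xy [0.4749 0.22  ] r 0.0144 ztop 0.2224 rack [-134.8  163.5] n 2693
t 23.4 pos [0.4743 0.2203 0.3866] F [-0.1847 -0.2762 -1.3614] open 0.027315054417953618 shift mm xyz [ 78.7 -13.5  15.8] yaw(toolx) 72.39 tilt 0.07 twist for rack -0.0002
```

View pics/w3.png

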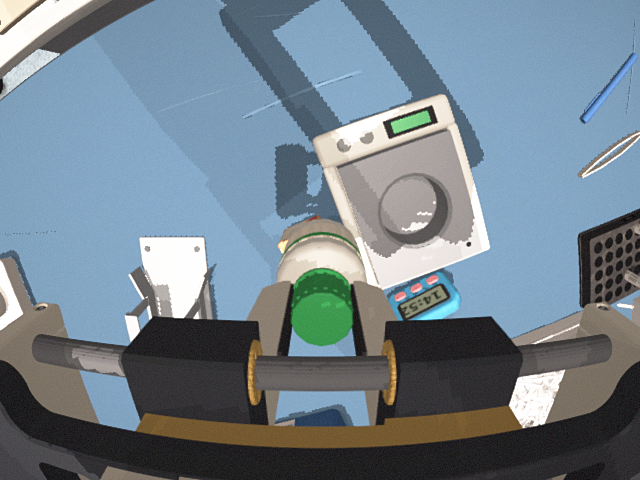

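Wrist measurements from two positions put the well at (0.483, 0.300), and they also place the held cap correctly under the tool. I'll move over (0.482, 0.300).

```bash
python3 -m inch '[{"x":12,"y":0,"z":3,"twist":0},{"x":22,"y":0,"z":5,"twist":0},{"x":24,"y":0,"z":5,"twist":0},{"x":13,"y":0,"z":3,"twist":0},{"x":6,"y":0,"z":0,"twist":0},{"x":0,"y":0,"z":0,"twist":0},{"x":0,"y":0,"z":0,"twist":0},{"x":0,"y":0,"z":0,"twist":0}]'; python3 - <<'E'
from h import *
to([.482,.300],.2853)
from plant import imaging
c=imaging.read_camera("side"); cv2.imwrite("pics/d1.png",cv2.resize(c["color"][200:440,200:440,::-1],(600,600)))
c=imaging.read_camera("scene"); cv2.imwrite("pics/s3.png",cv2.resize(c["color"][100:260,150:350,::-1],(800,600)))
E
```

```text
t: 24.2
tool_pos: [0.4824, 0.2987, 0.3872]
orientation: [-1.339, -0.98, 0.98]
force: [0.7, -0.5, -0.3]
opening: 0.0275
t 24.2 pos [0.4824 0.2987 0.3872] F [ 0.7308 -0.4554 -0.2959] open 0.027473640185117585 shift mm xyz [  1.1 101.9   0.7] yaw(toolx) 72.38 tilt 0.02 twist for rack -0.0004
```

View pics/d1.png

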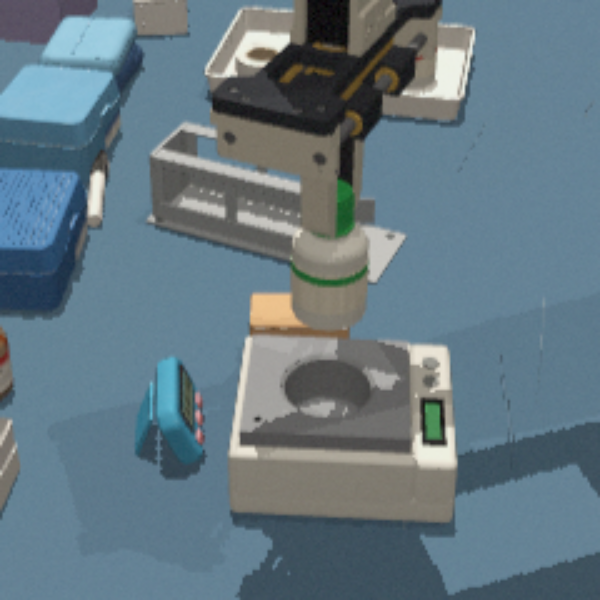

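View pics/s3.png

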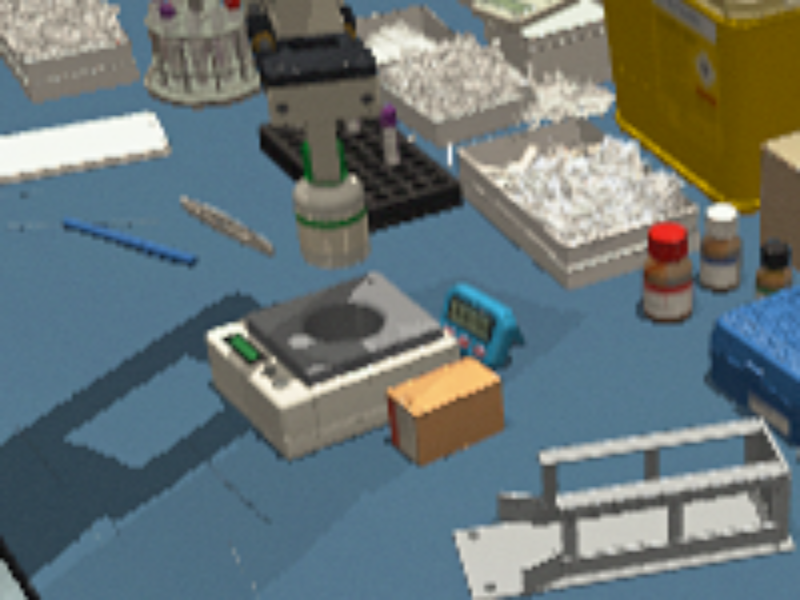

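Green hangs upright over the well in both views, with the timer and carton in place. I'll lower it in stages.

```bash
python3 -m inch '[{"x":0.5,"y":12,"z":0,"twist":0},{"x":0,"y":18,"z":0,"twist":0},{"x":0,"y":15,"z":0,"twist":0},{"x":0,"y":8,"z":0,"twist":0},{"x":0,"y":3,"z":0,"twist":0},{"x":0,"y":0,"z":0,"twist":0},{"x":0,"y":0,"z":0,"twist":0}]'; python3 - <<'E'
from h import *
to([.482,.300],.2853)
E
```

```text
t: 25.0
tool_pos: [0.4827, 0.3001, 0.3319]
orientation: [-1.339, -0.981, 0.979]
force: [0.5, -0.5, -0.6]
opening: 0.0279
t 25.0 pos [0.4827 0.3001 0.3319] F [ 0.4654 -0.4847 -0.6139] open 0.027868755829946985 shift mm xyz [-0.3 46.6  0.7] yaw(toolx) 72.42 tilt 0.06 twist for rack 0.0004
```

```bash
python3 -m inch '[{"x":0,"y":4,"z":0,"twist":0},{"x":0,"y":5,"z":0,"twist":0},{"x":0,"y":5,"z":0,"twist":0},{"x":0,"y":3,"z":0,"twist":0},{"x":0,"y":0,"z":0,"twist":0},{"x":0,"y":0,"z":0,"twist":0}]'; python3 -m inch '[{"x":0,"y":5,"z":0,"twist":0},{"x":0,"y":5,"z":0,"twist":0},{"x":0,"y":5,"z":0,"twist":0},{"x":0,"y":3,"z":0,"twist":0},{"x":0,"y":2,"z":0,"twist":0},{"x":0,"y":0,"z":0,"twist":0},{"x":0,"y":0,"z":0,"twist":0}]'; python3 - <<'E'
from h import *
to([.482,.300],.2853)
E
```

```text
t: 25.6
tool_pos: [0.4824, 0.2999, 0.3141]
orientation: [-1.339, -0.98, 0.981]
force: [-0.1, 0.3, -1.2]
opening: 0.0277
t: 26.3
tool_pos: [0.4825, 0.3, 0.2943]
orientation: [-1.339, -0.98, 0.98]
force: [-0.3, -0.5, 0.8]
opening: 0.0275
t 26.3 pos [0.4825 0.3    0.2943] F [-0.3158 -0.4734  0.8319] open 0.027466049989196557 shift mm xyz [-0.1  9.   0.4] yaw(toolx) 72.42 tilt 0.01 twist for rack 0.0004
```

Inside the well with no contact. The last 9 mm go gently.

```bash
python3 -m inch '[{"x":0,"y":3,"z":0,"twist":0},{"x":0,"y":3,"z":0,"twist":0},{"x":0,"y":1.5,"z":0,"twist":0},{"x":0,"y":0.5,"z":0,"twist":0},{"x":0,"y":0,"z":0,"twist":0},{"x":0,"y":0,"z":0,"twist":0}]'; python3 -m inch '[{"x":0,"y":1,"z":0,"twist":0},{"x":0,"y":0.5,"z":0,"twist":0},{"x":0,"y":0,"z":0,"twist":0}]'
```

```text
t: 26.9
tool_pos: [0.4825, 0.2999, 0.2863]
orientation: [-1.339, -0.98, 0.98]
force: [-0.2, -0.3, -1.0]
opening: 0.0273
t: 27.2
tool_pos: [0.4826, 0.3, 0.2852]
orientation: [-1.339, -0.981, 0.98]
force: [-1.1, -1.0, 2.7]
opening: 0.0276
```

```bash
python3 -m inch '[{"x":0,"y":0.5,"z":0,"twist":0},{"x":0,"y":0,"z":0,"twist":0}]'; python3 -m inch '[{"x":0,"y":0,"z":0,"twist":0},{"x":0,"y":0,"z":0,"twist":0},{"x":0,"y":0,"z":0,"twist":0},{"x":0,"y":0,"z":0,"twist":0},{"x":0,"y":-8,"z":0,"twist":0},{"x":0,"y":-20,"z":0,"twist":0},{"x":0,"y":-30,"z":0,"twist":0},{"x":0,"y":-25,"z":0,"twist":0},{"x":0,"y":-10,"z":0,"twist":0},{"x":0,"y":0,"z":0,"twist":0}]' 0.3; python3 - <<'E'
from h import *
to([.509,-.2933],.38)
from plant import imaging,robot
s=robot.read_state(); c=imaging.read_camera("wrist"); wcaps(c,wworld(c,s["tool_pos"],s["orientation"]))
c=imaging.read_camera("side"); cv2.imwrite("pics/d2.png",cv2.resize(c["color"][200:440,200:440,::-1],(600,600)))
E
```

```text
t: 27.4
tool_pos: [0.4827, 0.3, 0.2853]
orientation: [-1.339, -0.981, 0.98]
force: [-2.1, -1.6, 6.1]
opening: 0.0278
t: 28.4
tool_pos: [0.4829, 0.3002, 0.3794]
orientation: [-1.34, -0.984, 0.977]
force: [-0.3, 0.7, -0.9]
opening: 0.0607
t 28.4 pos [0.4829 0.3002 0.3794] F [-0.3303  0.6666 -0.8939] open 0.06066396309575397 shift mm xyz [-557.9   -1.5 -204.1] yaw(toolx) 72.42 tilt 0.22 twist for rack 0.0004
green xy [0.4833 0.2997] r 0.0138 ztop 0.1216 rack [-150.8  242. ] n 1167
```

View pics/d2.png

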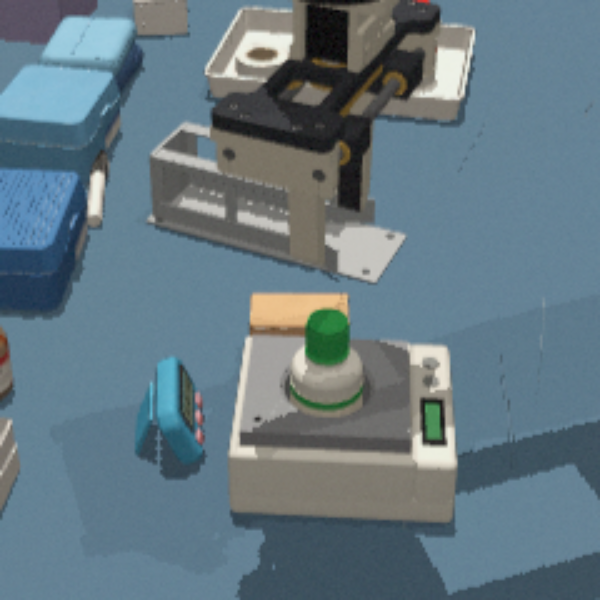

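Green is seated upright in the well: cap top at 121.6 mm against 121 mm expected. I'll go back to yellow in the tray.

```bash
python3 -m inch '[{"x":-15,"y":0,"z":-5,"twist":0},{"x":-28,"y":0,"z":-10,"twist":0},{"x":-38,"y":0,"z":-14,"twist":0},{"x":-38,"y":0,"z":-14,"twist":0},{"x":-38,"y":0,"z":-14,"twist":0},{"x":-38,"y":0,"z":-14,"twist":0},{"x":-38,"y":0,"z":-14,"twist":0},{"x":-38,"y":0,"z":-14,"twist":0},{"x":-38,"y":0,"z":-14,"twist":0},{"x":-38,"y":0,"z":-14,"twist":0},{"x":-38,"y":0,"z":-14,"twist":0},{"x":-38,"y":0,"z":-14,"twist":0}]'; python3 -m inch '[{"x":-38,"y":0,"z":-14,"twist":0},{"x":-38,"y":0,"z":-14,"twist":0},{"x":-32,"y":0,"z":-12,"twist":0},{"x":-20,"y":0,"z":-7,"twist":0},{"x":-6,"y":0,"z":-2,"twist":0},{"x":0,"y":0,"z":0,"twist":0},{"x":0,"y":0,"z":0,"twist":0}]'; python3 - <<'E'
from h import *
to([.5097,-.2935],.2593)
E
```

```text
t: 29.7
tool_pos: [0.5012, -0.1524, 0.3757]
orientation: [-1.337, -0.978, 0.981]
force: [0.5, 0.3, -0.0]
opening: 0.0604
t: 30.4
tool_pos: [0.5084, -0.2919, 0.3765]
orientation: [-1.337, -0.98, 0.98]
force: [-0.6, -0.4, 0.4]
opening: 0.0604
t 30.4 pos [ 0.5084 -0.2919  0.3765] F [-0.6    -0.3502  0.4017] open 0.060440363243241084 shift mm xyz [ -1.2 117.2  -1.9] yaw(toolx) 72.44 tilt 0.09 twist for rack 0.0006
```

```bash
python3 -m inch '[{"x":-1,"y":15,"z":-1,"twist":0},{"x":0,"y":30,"z":-1,"twist":0},{"x":0,"y":30,"z":0,"twist":0},{"x":0,"y":20,"z":0,"twist":0},{"x":0,"y":12,"z":0,"twist":0},{"x":0,"y":6,"z":0,"twist":0},{"x":0,"y":2,"z":0,"twist":0},{"x":0,"y":0,"z":0,"twist":0},{"x":0,"y":0,"z":0,"twist":0}]';  python3 - <<'E'
from h import *
to([.5097,-.2935],.2593)
E
```

```text
t: 31.3
tool_pos: [0.5108, -0.2945, 0.2636]
orientation: [-1.341, -0.981, 0.98]
force: [-0.1, -0.2, 0.0]
opening: 0.0605
t 31.3 pos [ 0.5108 -0.2945  0.2636] F [-0.0863 -0.2354  0.0352] open 0.06048300649665358 shift mm xyz [0.6 4.2 1.3] yaw(toolx) 72.43 tilt 0.12 twist for rack 0.0005
```

```bash
python3 -m inch '[{"x":0.5,"y":2.5,"z":1,"twist":0},{"x":0,"y":1,"z":0,"twist":0},{"x":0,"y":0,"z":0,"twist":0},{"x":0,"y":0,"z":0,"twist":0}]'; python3 -m inch '[{"x":0,"y":0,"z":0,"twist":0},{"x":0,"y":0,"z":0,"twist":0},{"x":0,"y":0,"z":0,"twist":0},{"x":0,"y":0,"z":0,"twist":0},{"x":0,"y":0,"z":0,"twist":0}]' -1 25; python3 -m inch '[{"x":0,"y":-10,"z":0,"twist":0},{"x":0,"y":-25,"z":0,"twist":0},{"x":0,"y":-35,"z":0,"twist":0},{"x":0,"y":-35,"z":0,"twist":0},{"x":0,"y":-15,"z":0,"twist":0},{"x":0,"y":-3,"z":0,"twist":0},{"x":0,"y":0,"z":0,"twist":0}]'; python3 - <<'E'
from h import *
to(rack(-87),.382)
E
```

```text
t: 31.7
tool_pos: [0.5095, -0.2935, 0.2588]
orientation: [-1.339, -0.98, 0.98]
force: [-0.0, -0.4, -0.8]
opening: 0.0601
t: 32.2
tool_pos: [0.5095, -0.2935, 0.2587]
orientation: [-1.339, -0.98, 0.98]
force: [0.3, -0.2, 0.7]
opening: 0.0273
t: 32.9
tool_pos: [0.5094, -0.2934, 0.3811]
orientation: [-1.339, -0.98, 0.98]
force: [-0.5, 0.4, -2.0]
opening: 0.0275
t 32.9 pos [ 0.5094 -0.2934  0.3811] F [-0.4678  0.3806 -1.9901] open 0.027542698796144342 shift mm xyz [315.5  -0.8 140.2] yaw(toolx) 72.42 tilt 0.02 twist for rack 0.0004
```

```bash
python3 -m inch '[{"x":14,"y":0,"z":6,"twist":0},{"x":26,"y":0,"z":12,"twist":0},{"x":34,"y":0,"z":15,"twist":0},{"x":35,"y":0,"z":16,"twist":0},{"x":35,"y":0,"z":16,"twist":0},{"x":35,"y":0,"z":16,"twist":0},{"x":35,"y":0,"z":16,"twist":0},{"x":35,"y":0,"z":15,"twist":0},{"x":32,"y":0,"z":14,"twist":0},{"x":22,"y":0,"z":10,"twist":0},{"x":11,"y":0,"z":4,"twist":0},{"x":2,"y":0,"z":0,"twist":0}]'; python3 -m inch '[{"x":0,"y":20,"z":0,"twist":0},{"x":0,"y":20,"z":0,"twist":0},{"x":0,"y":10,"z":0,"twist":0},{"x":0,"y":0,"z":0,"twist":0},{"x":0,"y":0,"z":0,"twist":0}]'; python3 - <<'E'
from h import *
to(rack(-86.5),.2612)
from plant import imaging,robot
s=robot.read_state(); c=imaging.read_camera("wrist"); W=wworld(c,s["tool_pos"],s["orientation"]); wcaps(c,W)
q=inrack(W); z=W[...,2]
for lo in (-40,-20,0,20,40):
    m=(q[...,0]>lo)&(q[...,0]<lo+20)&(abs(q[...,1])<45)&(z>.066)&(z<.074); y=q[...,1][m]
    if len(y)>20: print(lo,y.max(),y[y>0].min(),y[y<0].max(),y.min())
cv2.imwrite("pics/w4.png",c["color"][:,:,::-1])
E
```

```text
t: 34.1
tool_pos: [0.4708, 0.0514, 0.3803]
orientation: [-1.337, -0.98, 0.983]
force: [1.4, -0.2, -2.0]
opening: 0.0275
t: 34.6
tool_pos: [0.4716, 0.0495, 0.3319]
orientation: [-1.339, -0.979, 0.98]
force: [0.4, 0.6, -1.0]
opening: 0.0275
t 34.6 pos [0.4716 0.0495 0.3319] F [ 0.3956  0.6114 -1.0046] open 0.02749146098892162 shift mm xyz [-0.  70.7  0.1] yaw(toolx) 72.38 tilt 0.02 twist for rack -0.0004
red xy [ 0.4127 -0.0215] r 0.0001 ztop 0.2484 rack [-121.   -85.5] n 1
yellow xy [0.4663 0.0547] r 0.002 ztop 0.1694 rack [-93.    3.3] n 32
green xy [0.4834 0.2908] r 0.0115 ztop 0.1104 rack [-148.   233.6] n 110
-40 22.60303148796233 19.5257018244078 -19.906295787740365 -22.96993101219872
-20 25.658172548969947 18.54699591838578 -18.819688992935717 -26.091080550591126
20 33.35888683881402 19.018014784549393 -20.33500206996598 -33.76035944129839
40 33.43943464033385 18.042742317690532 -19.116496368481048 -34.966014897384746
```

View pics/w4.png

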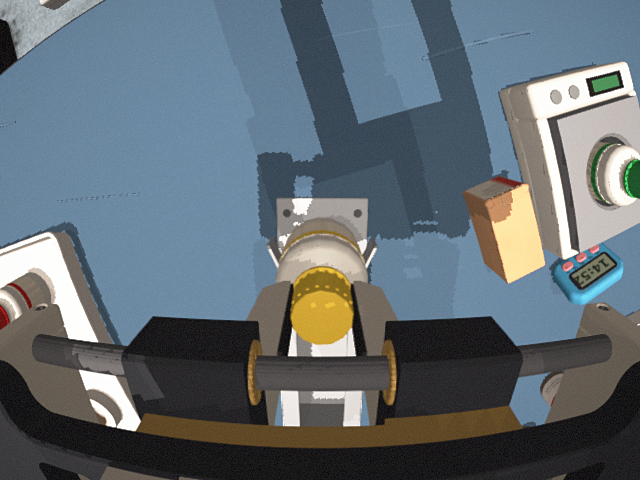

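Yellow is centred over the apron, and the slot centre is within 0.5 mm of the tool line. I'll lower it.

```bash
python3 -m inch '[{"x":0,"y":12,"z":0,"twist":0},{"x":0,"y":18,"z":0,"twist":0},{"x":0,"y":16,"z":0,"twist":0},{"x":0,"y":10,"z":0,"twist":0},{"x":0,"y":6,"z":0,"twist":0},{"x":0,"y":3,"z":0,"twist":0},{"x":0,"y":0,"z":0,"twist":0},{"x":0,"y":0,"z":0,"twist":0}]'; python3 - <<'E'
from h import *
to(rack(-86.5),.2612)
E
```

```text
t: 35.45
tool_pos: [0.4718, 0.0501, 0.2674]
orientation: [-1.34, -0.981, 0.98]
force: [0.7, 0.1, -2.6]
opening: 0.0272
t 35.45 pos [0.4718 0.0501 0.2674] F [ 0.7279  0.0982 -2.5827] open 0.027179756182268512 shift mm xyz [-0.6  6.2  0.2] yaw(toolx) 72.43 tilt 0.06 twist for rack 0.0004
```

```bash
python3 -m inch '[{"x":-0.5,"y":3,"z":0,"twist":0},{"x":0,"y":2,"z":0,"twist":0},{"x":0,"y":0.5,"z":0,"twist":0},{"x":0,"y":0,"z":0,"twist":0},{"x":0,"y":0,"z":0,"twist":0}]'; python3 -m inch '[{"x":0,"y":0,"z":-5,"twist":0},{"x":0,"y":0,"z":-10,"twist":0},{"x":0,"y":0,"z":-10,"twist":0},{"x":0,"y":0,"z":-10,"twist":0},{"x":0,"y":0,"z":-5,"twist":0},{"x":0,"y":0,"z":0,"twist":0}]';  python3 - <<'E'
from h import *
to(rack(79),.2612)
E
```

```text
t: 35.95
tool_pos: [0.4713, 0.0496, 0.2613]
orientation: [-1.339, -0.98, 0.98]
force: [0.5, 0.9, -1.9]
opening: 0.0271
t: 36.55
tool_pos: [0.5102, 0.0372, 0.2612]
orientation: [-1.339, -0.98, 0.98]
force: [0.1, -0.1, -1.7]
opening: 0.0276
t 36.55 pos [0.5102 0.0372 0.2612] F [ 0.1055 -0.0858 -1.6733] open 0.027602667888116845 shift mm xyz [   0.1   -0.  -124.8] yaw(toolx) 72.39 tilt 0.0 twist for rack -0.0001
```

No contact forces yet. I'll keep sliding.

```bash
python3 -m inch '[{"x":0,"y":0,"z":-8,"twist":0},{"x":0,"y":0,"z":-12,"twist":0},{"x":0,"y":0,"z":-12,"twist":0},{"x":0,"y":0,"z":-12,"twist":0},{"x":0,"y":0,"z":-8,"twist":0},{"x":0,"y":0,"z":0,"twist":0}]'; python3 -m inch '[{"x":0,"y":0,"z":-8,"twist":0},{"x":0,"y":0,"z":-12,"twist":0},{"x":0,"y":0,"z":-12,"twist":0},{"x":0,"y":0,"z":-12,"twist":0},{"x":0,"y":0,"z":-8,"twist":0},{"x":0,"y":0,"z":-6,"twist":0},{"x":0,"y":0,"z":-4,"twist":0},{"x":0,"y":0,"z":0,"twist":0},{"x":0,"y":0,"z":0,"twist":0}]';  python3 - <<'E'
from h import *
to(rack(79),.2612)
E
```

```text
t: 37.15
tool_pos: [0.5597, 0.0215, 0.2613]
orientation: [-1.339, -0.98, 0.98]
force: [-0.6, 0.1, -1.1]
opening: 0.0277
t: 38.05
tool_pos: [0.6179, 0.0032, 0.2611]
orientation: [-1.339, -0.98, 0.981]
force: [-0.1, -0.3, -1.8]
opening: 0.0275
t 38.05 pos [0.6179 0.0032 0.2611] F [-0.0502 -0.2811 -1.8139] open 0.027540145127186152 shift mm xyz [ -0.1  -0.1 -11.9] yaw(toolx) 72.43 tilt 0.02 twist for rack 0.0005
```

```bash
python3 -m inch '[{"x":0,"y":0,"z":-4,"twist":0},{"x":0,"y":0,"z":-4,"twist":0},{"x":0,"y":0,"z":-2,"twist":0},{"x":0,"y":0,"z":0,"twist":0},{"x":0,"y":0,"z":0,"twist":0}]'; python3 -m inch '[{"x":0,"y":0,"z":-1.5,"twist":0},{"x":0,"y":0,"z":0,"twist":0}]'; python3 -m inch '[{"x":0,"y":0,"z":-1,"twist":0},{"x":0,"y":0,"z":0,"twist":0}]';  python3 - <<'E'
from h import *
to(rack(79),.2612)
E
```

```text
t: 38.55
tool_pos: [0.6277, 0.0, 0.2612]
orientation: [-1.339, -0.98, 0.98]
force: [0.6, 0.2, -1.7]
opening: 0.0274
t: 38.75
tool_pos: [0.6292, -0.0004, 0.2613]
orientation: [-1.339, -0.98, 0.98]
force: [-0.6, -0.6, -1.6]
opening: 0.0274
t: 38.95
tool_pos: [0.6301, -0.0007, 0.2612]
orientation: [-1.339, -0.98, 0.98]
force: [-0.0, -0.6, -1.5]
opening: 0.0274
t 38.95 pos [ 0.6301 -0.0007  0.2612] F [-0.0004 -0.5714 -1.4548] open 0.027410668398041845 shift mm xyz [-0.   0.   0.9] yaw(toolx) 72.42 tilt 0.0 twist for rack 0.0004
```

```bash
python3 -m inch '[{"x":0,"y":0,"z":-1,"twist":0},{"x":0,"y":0,"z":0,"twist":0}]'; python3 -m inch '[{"x":0,"y":0,"z":-1,"twist":0},{"x":0,"y":0,"z":0,"twist":0}]'
```

```text
t: 39.15
tool_pos: [0.631, -0.001, 0.2612]
orientation: [-1.339, -0.98, 0.98]
force: [-0.1, -0.3, -1.5]
opening: 0.0275
t: 39.35
tool_pos: [0.6319, -0.0013, 0.2612]
orientation: [-1.339, -0.98, 0.98]
force: [-1.0, 0.2, -1.3]
opening: 0.0277
```

```bash
python3 -m inch '[{"x":0,"y":0,"z":-1,"twist":0},{"x":0,"y":0,"z":0,"twist":0}]'; python3 -m inch '[{"x":0,"y":0,"z":-1,"twist":0},{"x":0,"y":0,"z":0,"twist":0}]'
```

```text
t: 39.55
tool_pos: [0.6325, -0.0014, 0.2611]
orientation: [-1.338, -0.979, 0.981]
force: [-4.2, 1.1, 1.9]
opening: 0.0273
t: 39.75
tool_pos: [0.6331, -0.0015, 0.2609]
orientation: [-1.336, -0.978, 0.982]
force: [-8.0, 2.0, 2.8]
opening: 0.0275
```

The stop is reached: the contact force ramps to 8 N. I'll relax the push, set the bottle on the base and release.

```bash
python3 -m inch '[{"x":0,"y":0,"z":1,"twist":0},{"x":0,"y":0.5,"z":0,"twist":0},{"x":0,"y":0,"z":0,"twist":0},{"x":0,"y":0,"z":0,"twist":0}]'; python3 -m inch '[{"x":0,"y":0,"z":0,"twist":0},{"x":0,"y":0,"z":0,"twist":0},{"x":0,"y":0,"z":0,"twist":0},{"x":0,"y":0,"z":0,"twist":0},{"x":0,"y":-10,"z":0,"twist":0},{"x":0,"y":-25,"z":0,"twist":0},{"x":0,"y":-35,"z":0,"twist":0},{"x":0,"y":-30,"z":0,"twist":0},{"x":0,"y":-12,"z":0,"twist":0},{"x":0,"y":0,"z":0,"twist":0}]' 0.3; python3 - <<'E'
from h import *
to([.4425,-.289],.372)
from plant import imaging,robot
s=robot.read_state(); c=imaging.read_camera("wrist"); W=wworld(c,s["tool_pos"],s["orientation"])
hsv=cv2.cvtColor(c["color"],cv2.COLOR_RGB2HSV).astype(int)
m=(hsv[...,0]>17)&(hsv[...,0]<32)&(hsv[...,1]>140)&(W[...,2]>.09)&(abs(W[...,0]-.632)<.03)&(abs(W[...,1])<.04)&(W[...,2]<.11)
t=W[m]; print(cv2.minEnclosingCircle(t[:,:2].astype(np.float32)),np.percentile(t[:,2],[5,50,95]))
cv2.imwrite("pics/w5.png",c["color"][:,:,::-1])
E
```

```text
t: 40.15
tool_pos: [0.6326, -0.0014, 0.2605]
orientation: [-1.338, -0.98, 0.981]
force: [-5.0, 1.1, 1.6]
opening: 0.0274
t: 41.15
tool_pos: [0.6336, -0.0016, 0.3757]
orientation: [-1.342, -0.984, 0.978]
force: [-0.2, 0.1, -0.4]
opening: 0.06
t 41.15 pos [ 0.6336 -0.0016  0.3757] F [-0.2177  0.083  -0.3838] open 0.060023410403188565 shift mm xyz [-331.6    2.9   95.4] yaw(toolx) 72.42 tilt 0.29 twist for rack 0.0004
((0.6311411261558533, -0.0012746996944770217), 0.014921893365681171) [0.0933 0.0965 0.0976]
```

View pics/w5.png

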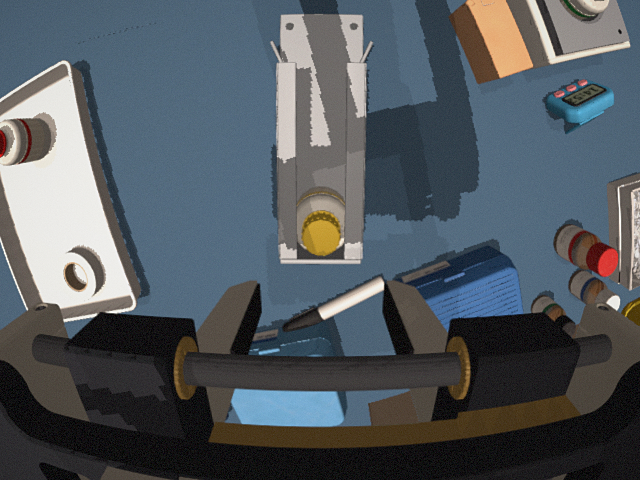

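Yellow stands upright at the back stop (320,225), cap top at 97 mm. Red is next.

```bash
python3 -m inch '[{"x":-14,"y":0,"z":4,"twist":0},{"x":-28,"y":0,"z":8,"twist":0},{"x":-37,"y":0,"z":11,"twist":0},{"x":-37,"y":0,"z":11,"twist":0},{"x":-37,"y":0,"z":11,"twist":0},{"x":-37,"y":0,"z":11,"twist":0},{"x":-37,"y":0,"z":11,"twist":0},{"x":-37,"y":0,"z":11,"twist":0},{"x":-34,"y":0,"z":9,"twist":0},{"x":-22,"y":0,"z":6,"twist":0},{"x":-10,"y":0,"z":2,"twist":0},{"x":-2,"y":0,"z":0,"twist":0}]'; python3 -m inch '[{"x":0,"y":10,"z":0,"twist":0},{"x":0,"y":20,"z":0,"twist":0},{"x":0,"y":20,"z":0,"twist":0},{"x":0,"y":10,"z":0,"twist":0},{"x":0,"y":0,"z":0,"twist":0},{"x":0,"y":0,"z":0,"twist":0}]'; python3 - <<'E'
from h import *
to([.4425,-.289],.2594)
E
```

```text
t: 42.4
tool_pos: [0.4409, -0.2901, 0.3712]
orientation: [-1.337, -0.978, 0.979]
force: [-0.4, -0.0, -0.0]
opening: 0.0602
t: 43.0
tool_pos: [0.4424, -0.2889, 0.3129]
orientation: [-1.338, -0.981, 0.981]
force: [0.2, -0.3, 0.0]
opening: 0.0605
t 43.0 pos [ 0.4424 -0.2889  0.3129] F [ 0.2231 -0.3455  0.0256] open 0.06047544283997182 shift mm xyz [-0.1 53.5 -0.1] yaw(toolx) 72.47 tilt 0.01 twist for rack 0.0013
```

```bash
python3 -m inch '[{"x":0,"y":12,"z":0,"twist":0},{"x":0,"y":18,"z":0,"twist":0},{"x":0,"y":12,"z":0,"twist":0},{"x":0,"y":6,"z":0,"twist":0},{"x":0,"y":3,"z":0,"twist":0},{"x":0,"y":0,"z":0,"twist":0},{"x":0,"y":0,"z":0,"twist":0},{"x":0,"y":0,"z":0,"twist":0}]'; python3 - <<'E'
from h import *
to([.4425,-.289],.2594)
E
```

```text
t: 43.8
tool_pos: [0.4423, -0.2896, 0.2625]
orientation: [-1.34, -0.981, 0.98]
force: [-0.4, -0.2, 0.2]
opening: 0.0605
t 43.8 pos [ 0.4423 -0.2896  0.2625] F [-0.3824 -0.1952  0.1565] open 0.06050283457259906 shift mm xyz [0.7 3.1 0. ] yaw(toolx) 72.42 tilt 0.07 twist for rack 0.0003
```

```bash
python3 -m inch '[{"x":0.5,"y":2,"z":0,"twist":0},{"x":0,"y":0.5,"z":0,"twist":0},{"x":0,"y":0,"z":0,"twist":0},{"x":0,"y":0,"z":0,"twist":0}]'; python3 -m inch '[{"x":0,"y":0,"z":0,"twist":0},{"x":0,"y":0,"z":0,"twist":0},{"x":0,"y":0,"z":0,"twist":0},{"x":0,"y":0,"z":0,"twist":0},{"x":0,"y":0,"z":0,"twist":0}]' -1 25; python3 -m inch '[{"x":0,"y":-10,"z":0,"twist":0},{"x":0,"y":-25,"z":0,"twist":0},{"x":0,"y":-35,"z":0,"twist":0},{"x":0,"y":-35,"z":0,"twist":0},{"x":0,"y":-15,"z":0,"twist":0},{"x":0,"y":-3,"z":0,"twist":0},{"x":0,"y":0,"z":0,"twist":0}]'; python3 - <<'E'
from h import *
to(rack(-86.5),.382)
E
```

```text
t: 44.2
tool_pos: [0.4422, -0.2889, 0.2593]
orientation: [-1.339, -0.98, 0.98]
force: [0.3, -0.6, -0.1]
opening: 0.0604
t: 44.7
tool_pos: [0.4422, -0.2889, 0.2592]
orientation: [-1.339, -0.98, 0.98]
force: [0.2, -0.8, 0.8]
opening: 0.0277
t: 45.4
tool_pos: [0.4421, -0.2888, 0.3816]
orientation: [-1.339, -0.98, 0.98]
force: [-0.5, 0.3, -2.2]
opening: 0.0277
t 45.4 pos [ 0.4421 -0.2888  0.3816] F [-0.5435  0.2561 -2.1796] open 0.027709917060240015 shift mm xyz [331.4  -0.3  74.2] yaw(toolx) 72.42 tilt 0.02 twist for rack 0.0004
```

```bash
python3 -m inch '[{"x":14,"y":0,"z":3,"twist":0},{"x":28,"y":0,"z":6,"twist":0},{"x":36,"y":0,"z":8,"twist":0},{"x":37,"y":0,"z":8,"twist":0},{"x":37,"y":0,"z":9,"twist":0},{"x":37,"y":0,"z":9,"twist":0},{"x":37,"y":0,"z":9,"twist":0},{"x":37,"y":0,"z":8,"twist":0},{"x":34,"y":0,"z":7,"twist":0},{"x":22,"y":0,"z":5,"twist":0},{"x":10,"y":0,"z":2,"twist":0},{"x":2,"y":0,"z":0,"twist":0}]'; python3 -m inch '[{"x":0,"y":20,"z":0,"twist":0},{"x":0,"y":20,"z":0,"twist":0},{"x":0,"y":10,"z":0,"twist":0},{"x":0,"y":0,"z":0,"twist":0},{"x":0,"y":0,"z":0,"twist":0}]'; python3 - <<'E'
from h import *
to(rack(-86.5),.2617)
E
```

```text
t: 46.6
tool_pos: [0.471, 0.0502, 0.3808]
orientation: [-1.336, -0.98, 0.983]
force: [0.4, 0.2, -2.7]
opening: 0.0274
t: 47.1
tool_pos: [0.4717, 0.0484, 0.3325]
orientation: [-1.339, -0.979, 0.98]
force: [0.0, 1.2, -1.1]
opening: 0.0274
t 47.1 pos [0.4717 0.0484 0.3325] F [ 0.0494  1.2325 -1.138 ] open 0.0274047705161144 shift mm xyz [ 1.  70.8  0.6] yaw(toolx) 72.37 tilt 0.01 twist for rack -0.0004
```

```bash
python3 -m inch '[{"x":0.5,"y":12,"z":0,"twist":0},{"x":0,"y":18,"z":0,"twist":0},{"x":0,"y":16,"z":0,"twist":0},{"x":0,"y":10,"z":0,"twist":0},{"x":0,"y":6,"z":0,"twist":0},{"x":0,"y":3,"z":0,"twist":0},{"x":0,"y":0,"z":0,"twist":0},{"x":0,"y":0,"z":0,"twist":0}]'; python3 - <<'E'
from h import *
to(rack(-86.5),.2617)
E
```

```text
t: 47.9
tool_pos: [0.4721, 0.0495, 0.2679]
orientation: [-1.34, -0.981, 0.98]
force: [0.1, -0.0, -1.3]
opening: 0.0278
t 47.9 pos [0.4721 0.0495 0.2679] F [ 0.0646 -0.0037 -1.3368] open 0.027779494148397157 shift mm xyz [-0.1  6.2  0.7] yaw(toolx) 72.42 tilt 0.06 twist for rack 0.0004
```

```bash
python3 -m inch '[{"x":0,"y":3,"z":0,"twist":0},{"x":0,"y":2,"z":0,"twist":0},{"x":0,"y":0.5,"z":0,"twist":0},{"x":0,"y":0,"z":0,"twist":0},{"x":0,"y":0,"z":0,"twist":0}]'; python3 -m inch '[{"x":0,"y":0,"z":-5,"twist":0},{"x":0,"y":0,"z":-10,"twist":0},{"x":0,"y":0,"z":-10,"twist":0},{"x":0,"y":0,"z":-10,"twist":0},{"x":0,"y":0,"z":-5,"twist":0},{"x":0,"y":0,"z":0,"twist":0}]'; python3 -m inch '[{"x":0,"y":0,"z":-8,"twist":0},{"x":0,"y":0,"z":-12,"twist":0},{"x":0,"y":0,"z":-12,"twist":0},{"x":0,"y":0,"z":-12,"twist":0},{"x":0,"y":0,"z":-8,"twist":0},{"x":0,"y":0,"z":0,"twist":0}]'; python3 - <<'E'
from h import *
to(rack(31),.2617)
E
```

```text
t: 48.4
tool_pos: [0.4718, 0.0494, 0.2618]
orientation: [-1.339, -0.98, 0.98]
force: [-0.9, -0.6, -1.2]
opening: 0.0277
t: 49.0
tool_pos: [0.5107, 0.037, 0.2617]
orientation: [-1.339, -0.98, 0.98]
force: [1.0, -0.4, -1.5]
opening: 0.0272
t: 49.6
tool_pos: [0.5602, 0.0214, 0.2618]
orientation: [-1.339, -0.98, 0.98]
force: [0.1, -0.7, -1.5]
opening: 0.0273
t 49.6 pos [0.5602 0.0214 0.2618] F [ 0.0695 -0.6745 -1.4557] open 0.02729631260159396 shift mm xyz [  0.    0.1 -24.4] yaw(toolx) 72.4 tilt 0.02 twist for rack 0.0001
```

```bash
python3 -m inch '[{"x":0,"y":0,"z":-6,"twist":0},{"x":0,"y":0,"z":-8,"twist":0},{"x":0,"y":0,"z":-5,"twist":0},{"x":0,"y":0,"z":-2,"twist":0},{"x":0,"y":0,"z":0,"twist":0},{"x":0,"y":0,"z":0,"twist":0}]'; python3 -m inch '[{"x":0,"y":0,"z":-1,"twist":0},{"x":0,"y":0,"z":-1,"twist":0},{"x":0,"y":0,"z":0,"twist":0}]'; python3 -m inch '[{"x":0,"y":0,"z":-1,"twist":0},{"x":0,"y":0,"z":0,"twist":0}]'
```

```text
t: 50.2
tool_pos: [0.5794, 0.0154, 0.2616]
orientation: [-1.339, -0.98, 0.98]
force: [-0.0, 0.3, -2.0]
opening: 0.0272
t: 50.5
tool_pos: [0.5815, 0.0147, 0.2618]
orientation: [-1.339, -0.98, 0.98]
force: [-0.5, -0.0, -1.5]
opening: 0.0271
t: 50.7
tool_pos: [0.5824, 0.0144, 0.2618]
orientation: [-1.339, -0.98, 0.98]
force: [-0.4, -0.2, -1.7]
opening: 0.0273
```

```bash
python3 -m inch '[{"x":0,"y":0,"z":-1,"twist":0},{"x":0,"y":0,"z":0,"twist":0}]'; python3 -m inch '[{"x":0,"y":0,"z":-1,"twist":0},{"x":0,"y":0,"z":0,"twist":0}]'; python3 -m inch '[{"x":0,"y":0,"z":-1,"twist":0},{"x":0,"y":0,"z":0,"twist":0}]'
```

```text
t: 50.9
tool_pos: [0.5834, 0.0141, 0.2618]
orientation: [-1.339, -0.98, 0.98]
force: [0.4, -0.7, -0.9]
opening: 0.0276
t: 51.1
tool_pos: [0.5843, 0.0138, 0.2617]
orientation: [-1.339, -0.98, 0.98]
force: [-0.8, 0.1, -1.4]
opening: 0.0275
t: 51.3
tool_pos: [0.5851, 0.0136, 0.2616]
orientation: [-1.338, -0.98, 0.981]
force: [-1.7, 0.8, -0.5]
opening: 0.0274
```

```bash
python3 -m inch '[{"x":0,"y":0,"z":-1,"twist":0},{"x":0,"y":0,"z":0,"twist":0}]'; python3 -m inch '[{"x":0,"y":0,"z":-1,"twist":0},{"x":0,"y":0,"z":0,"twist":0}]'
```

```text
t: 51.5
tool_pos: [0.5857, 0.0134, 0.2615]
orientation: [-1.337, -0.979, 0.981]
force: [-5.6, 2.0, 1.9]
opening: 0.0275
t: 51.7
tool_pos: [0.5862, 0.0133, 0.2613]
orientation: [-1.336, -0.978, 0.982]
force: [-8.2, 2.7, 3.7]
opening: 0.0273
```

Red is firm against yellow and yellow against the stop. I'll relax, set it down, release and rise.

```bash
python3 -m inch '[{"x":0,"y":0,"z":1,"twist":0},{"x":0,"y":0.5,"z":0,"twist":0},{"x":0,"y":0,"z":0,"twist":0},{"x":0,"y":0,"z":0,"twist":0}]'; python3 -m inch '[{"x":0,"y":0,"z":0,"twist":0},{"x":0,"y":0,"z":0,"twist":0},{"x":0,"y":0,"z":0,"twist":0},{"x":0,"y":0,"z":0,"twist":0},{"x":0,"y":-10,"z":0,"twist":0},{"x":0,"y":-25,"z":0,"twist":0},{"x":0,"y":-35,"z":0,"twist":0},{"x":0,"y":-35,"z":0,"twist":0},{"x":0,"y":-25,"z":0,"twist":0},{"x":0,"y":-10,"z":0,"twist":0},{"x":0,"y":0,"z":0,"twist":0}]' 0.3; python3 -m inch '[{"x":0,"y":0,"z":15,"twist":0},{"x":0,"y":0,"z":30,"twist":0},{"x":0,"y":0,"z":35,"twist":0},{"x":0,"y":0,"z":30,"twist":0},{"x":0,"y":0,"z":10,"twist":0},{"x":0,"y":0,"z":0,"twist":0},{"x":0,"y":0,"z":0,"twist":0}]'; python3 - <<'E'
from h import *
from plant import imaging,robot
to(rack(0))
for n in("wrist","scene","side"):
    s=robot.read_state(); c=imaging.read_camera(n); W=wworld(c,s["tool_pos"],s["orientation"]) if n=="wrist" else world(c)
    hsv=cv2.cvtColor(c["color"],cv2.COLOR_RGB2HSV).astype(int)
    for k,hh,(x,y) in(("red",(hsv[...,0]<6)|(hsv[...,0]>174),(.584,.014)),("yel",(hsv[...,0]>17)&(hsv[...,0]<32),(.632,-.001)),("grn",(hsv[...,0]>50)&(hsv[...,0]<75),(.482,.3))):
        m=hh&(hsv[...,1]>140)&(np.hypot(W[...,0]-x,W[...,1]-y)<.03)&(W[...,2]>.08); t=W[m]
        if len(t)<10: print(n,k,"few",len(t)); continue
        zt=np.percentile(t[:,2],95); t=t[t[:,2]>zt-.004]; (a,b),r=cv2.minEnclosingCircle(t[:,:2].astype(np.float32)); print(n,k,round(a,4),round(b,4),round(r,4),zt.round(4),inrack([a,b]).round(1))
    cv2.imwrite(f"pics/end_{n}.png",c["color"][:,:,::-1])
E
```

```text
t: 52.1
tool_pos: [0.5857, 0.0134, 0.261]
orientation: [-1.337, -0.979, 0.981]
force: [-6.0, 2.6, 1.6]
opening: 0.0275
t: 53.2
tool_pos: [0.5866, 0.0132, 0.4035]
orientation: [-1.341, -0.983, 0.978]
force: [0.1, -0.3, -0.3]
opening: 0.0602
t: 53.9
tool_pos: [0.4723, 0.0493, 0.4008]
orientation: [-1.339, -0.98, 0.981]
force: [-0.1, -0.7, -1.0]
opening: 0.0605
t 53.9 pos [0.4723 0.0493 0.4008] F [-0.1219 -0.709  -0.9586] open 0.060542903482968674 shift mm xyz [ -0.    0.  -85.6] yaw(toolx) 72.43 tilt 0.01 twist for rack 0.0005
wrist red 0.5816 0.0149 0.0138 0.0973 [29.   0.3]
wrist yel 0.6316 -0.0009 0.014 0.0976 [81.4  0.3]
wrist grn 0.4842 0.2988 0.0147 0.1216 [-149.8  241.4]
scene red 0.5799 0.011 0.016 0.0985 [28.5 -3.9]
scene yel 0.6267 -0.0037 0.0141 0.0986 [77.6 -3.8]
scene grn 0.4793 0.2966 0.0153 0.122 [-153.7  237.8]
side red 0.5808 0.0157 0.0155 0.0972 [28.   0.8]
side yel 0.6284 0.0016 0.0143 0.0977 [77.6  1.7]
side grn 0.4809 0.3024 0.0145 0.1215 [-153.9  243.9]
```

View pics/end_wrist.png

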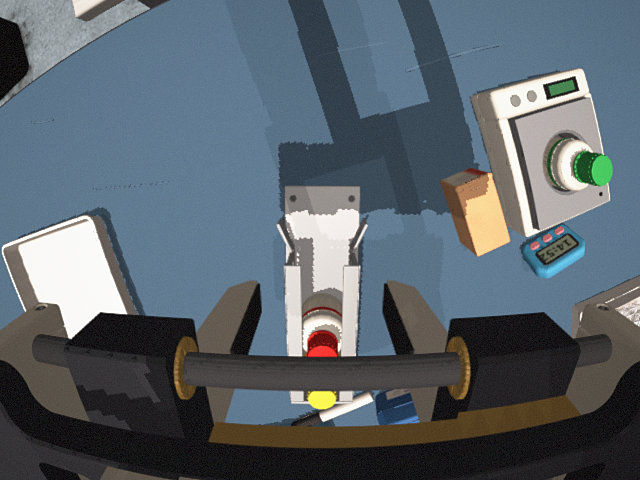

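View pics/end_side.png

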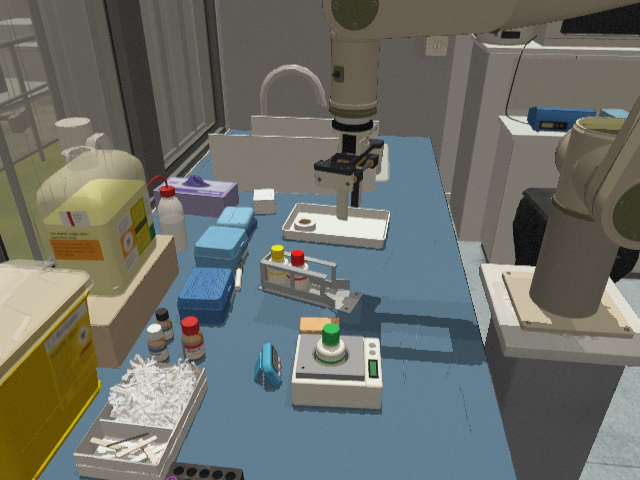

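View pics/end_scene.png

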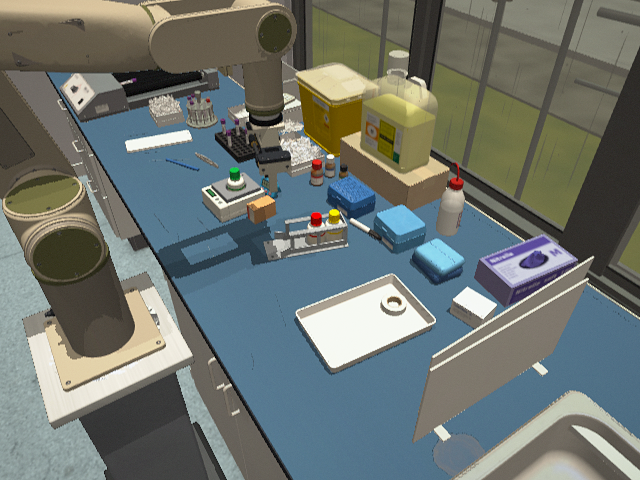

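In the end views, green is seated in the well, yellow is at the stop with red touching it, and the tray holds only the tape roll. The carton (261,208) and timer (268,365) have not moved. I'll hand in.

```bash
python3 -m inch '[{"x":0,"y":0,"z":0,"twist":0},{"x":0,"y":0,"z":0,"twist":0}]'; python3 -c "
from plant import robot; print(robot.close_job())"
```

```text
t: 54.25
tool_pos: [0.4722, 0.0493, 0.4011]
orientation: [-1.339, -0.98, 0.98]
force: [0.4, 0.6, 0.3]
opening: 0.0603
the job is handed in; nothing more can be done
None
```

The job is done and was handed in at 54 s. I stood red and then yellow in the tray and drew green out through the mouth into the warmer well. Then I slid yellow back to the stop and red in against it, each until the push reached about 8 N.

**Last checks that passed:**
- **Bottles:** All three stand upright. Cap tops read about 97–99 mm in the rack (97 mm expected) and about 122 mm in the well (121 mm expected).
- **Order:** Red is nearest the mouth, touching yellow.
- **Other items:** The timer, tape roll and carton look unmoved in the pictures; I did not measure their positions again.
- **Arm:** It was holding clear, touching nothing. The highest force I read was about 9 N, at the ends of moves.

**Where checks disagreed:** The cameras differ by up to 4–6 mm in absolute position. The wrist camera put the gap between red and yellow at 52 mm with both caps partly hidden, and the fixed cameras at 49–50 mm. I relied on the contact force for the final seating.

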